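# Lift the hot lid with the lid hook

## Task

The dumplings are steamed and the lid is hot: take the lid hook by its wooden handle from its cradle, pass the hook through the ring on the lid, lift the lid off the pot and lower it, still on the hook, onto the middle of the round wooden trivet. Then work the hook back out of the ring and put it back in its cradle as it was. Touch the lid only with the hook, and leave the pot and everything else on the table where it stands.

Things in the scene. Friction and masses are not known exactly. Their poses are not given: they have to be found in the camera images.
- hook: Lid hook, loose, 160 g, hangs upright in its cradle at the start, tip roughly towards the robot. Origin: centre of its wooden T handle, a flat-sided bar 22 mm wide (x), 120 long (y), 24 tall (z). From the handle's middle a 6 mm steel rod runs straight down to 61 mm below the origin, swan-necks to 18 mm on the +x side and ends in a C hook in the xz plane (see hook_bowl). Load hangs under the handle.
- hook_bowl (a point): Centre of the C's arc, 105 mm straight below the handle centre; axes as the hook's. Mid-line radius 18 mm (inside 15, outside 21): from the shank on the +x side, under the centre (lowest point 126 mm below the handle centre) and up to the tip on the -x side. The mouth between tip and shank is about 27 mm.
- hook_tip (a point): Centre of the hook's tip (a 3 mm radius ball end), 15 mm to -x of and 10 mm above hook_bowl when upright, so the C is 34 mm tall: too tall to go straight through the lid's 30 mm ring. Leaned 45 degrees, the handle going towards the tip's side (-x), it is only 21 mm tall; it is then turned upright about hook_bowl, and comes out the same way backwards.
- lid: Hot metal lid, loose, 0.25 to 0.5 kg, 192 mm across; origin at the centre of its underside, z up. A plug 6 mm deep, 164 mm across, sits in the pot's 176 mm mouth; edge 4 mm thick; dome up to 18 mm, then a boss 26 mm across up to 24 mm that carries a fixed upright ring (see lid_ring). The lid's x axis is within 25 degrees of world x at the start.
- lid_ring (a point): Centre of the hole of the lid's upright ring, 39 mm above the lid's origin; axes as the lid's. Ring of 6 mm rod, 42 mm outside, 30 mm inside, standing in the lid's yz plane: the hole faces along the lid's x axis, both sides open alike. Bottom of the hole: top of the boss, 15 mm below this point.
- lid_ring_top (a point): Centre of the ring's rod at the top of the ring, 57 mm above the lid's origin, 18 mm above lid_ring; the hook carries the rod here (hook_bowl is then about 12 mm above this point).
- pot: Round metal steamer pot, loose, 2.5 kg, 184 mm across, 90 mm tall, loop handles along its y (252 mm overall, 74 mm up); origin at the centre of its underside. The lid sits on its rim with the lid's origin 84 mm above the pot's. The pot may stand on the left and the trivet on the right, or the other way round.
- trivet: Round wooden trivet, stays put, 210 mm across, 18 mm thick, flat top; origin at the centre of its underside.
- cradle: Grey metal cradle for the hook, stays put: base 100 x 130 x 6 mm, two upright cheeks at y = +-45 mm (6 mm thick, 60 mm wide along x, tops at 133 mm) on which the handle lies; sloped lips up to 144 mm on each cheek, about 40 mm apart at the foot along x and opening outward, keep it in. Open between the cheeks to front, back and top. Origin under its centre; axes as the hook's hanging in it.
- cradle_seat (a point): Where the centre of the handle belongs when the hook lies in the cradle: 145 mm above the cradle's origin.
- salt: Bystander, loose: salt shaker, white with steel perforated cap, 42 mm across, 76 mm tall; origin under its middle.
- pepper: Bystander, loose: pepper shaker, dark brown with steel perforated cap, 42 mm across, 76 mm tall; origin under its middle.
- sauce: Bystander, loose: red squeeze bottle, 56 mm across, 165 mm tall; origin under its middle.
- mustard: Bystander, loose: amber jar with yellow cap, 64 mm across, 85 mm tall; origin under its middle.
- tub: Bystander, loose: small white lidded tub with a blue band, 120 mm across, 112 mm tall; origin under its middle.
- bowl: Bystander, loose: white china bowl, 140 mm across, 60 mm tall; origin under its middle.
- spoon: Bystander, loose: wooden spoon lying flat, 260 mm long; origin under its middle.
Things that resemble listed ones, but are neither listed nor needed, are in the scene too. What is shaped like the hook but yellow is not meant. What is shaped like the lid but blue is not meant.

How it is judged:
By the outcome, as a careful person would: the job done as asked, in the order asked, and still so for the second after the job is handed in, with the robot touching nothing.
It also fails if it takes over 69 s, if anything falls off the work surface, if the arm or the gripper's body presses on something with over 40 N, if the wrist force passes 120 N, or if a joint passes its speed limit or range.

## Robot

A 6-joint arm with a two-finger parallel gripper is mounted at the origin on the work surface. World frame = base frame: x ahead of the robot, y to its left, z up, the work surface at z = 0. Lengths are in m, angles in rad, forces in N, time in s.
With the tool pointing down it reaches from about 0.425 to 0.95 m from the base axis. Payload 3.5 kg.
Tool frame: the origin (TCP) lies at the very end of the fingers, on their centre line; the grasp point (between the pads) lies 19 mm behind it; z points along the fingers, y is the direction in which the jaws open and shut (so a half turn about z gives the same grasp; the last joint's range is limited). The gripper opens to 85 mm and grips with 20 to 120 N. Pads are 22 mm wide; open, the fingers measure 114 mm over their backs; the gripper's body (76 mm by 85 mm) begins 54 mm behind the grasp point. The pads swing forward as they close: fully open they stand 13 mm farther back than shut.
Start: joints at [-1.319, 0.286, 1.577, -0, 1.279, -0.15], TCP at [0.264, -0.621, 0.231] pointing down, gripper open.
Joint ranges: [-2.77, 2.77], [-0.9, 2.22], [0.21, 2.48], [-1.53, 4.67], [0.24, 2.81], [-2.84, 2.84]. Speed limits (rad/s): [2.79, 2.79, 3.14, 3.14, 3.14, 3.14].

## Interface

Orientations are given as a unit quaternion [x, y, z, w].
In Python, from plant import ctrl, imaging gives the robot as it stands.
- The arm moves only by the shell command python3 -m creep 'ROWS' [OPENING] [FORCE]. ROWS is JSON, one flat list of numbers, 4 for each row, row after row: the shift along the tool's x, y, z in units of 25 mm (1.0 is 25 mm), then the turn about the tool's z in units of 5 degrees (1.0 is 5 degrees). A call has 1 to 20 rows; each row is the pose to reach, as a shift and turn from the pose commanded when the call began, along the tool's axes at that moment; what a row does not reach only later rows make up. A row lasts 1/12 s, in which the tool goes at most 41.7 mm and 7.16 degrees, less where a joint would pass 70% of its speed; a pose out of reach is approached as far as the arm can. A call with a gripper value outside its range is refused whole. OPENING is the closure in counts, from 0 (fully open) to 255 (shut), set as the call begins (- or left out, the last holds). The fingers move at their own pace and stop on an object; FORCE is the grip in N (left out, the last holds). Time passes only in rows, so rows that repeat a pose let the fingers close. It gives the time, the measured TCP pose, the force and the opening at its end, in the units of the state.
- ctrl.get_state(): the state, without advancing time (a new reading comes with each control period).
- imaging.read_camera(name): name is "scene" or "top"; returns the picture (480x640x3 uint8, red, green, blue); there is no depth.
- imaging.camera_info(name): a dict with "intrinsics" (3x3 intrinsics, pixels), "origin" and "attitude" of the camera in the world. Camera axes: x right, y down, z forward; pixel columns grow to the right and rows downward; lengths in m; the calibration is good to about 2 mm. A picture is of the moment at which its call begins. camera_info takes no time and is no camera call.
- ctrl.sign_off(): hands the job in, once; it reports no verdict.
Trained networks look in the newest picture that a camera, given by its name, has taken for a name from the list of things; names that differ only in an ending like _2 or _b are one class to them, and where a whole thing is asked for, a point or a joint stands for the part that bears it (a point fixed in the world has none). Each returns a list of dicts, best first, with "p" (0 to 1); they miss things now and then, are a little off and sometimes report something else, mostly with a low value. They report only what shows in the picture. A call takes as long as a camera call. They do not tell look-alikes from the thing itself.
- imaging.silhouettes(camera, name): "mask" (480x640 bool, what is visible of it) and "uv" ([column, row] in pixels, amid what is visible of it).
The state is a dict: "time": time; "qpos": joint angles; "dq": joint speeds; "joint_efforts": joint torques, N m; "eef_pos": TCP position; "tcp_rot": TCP orientation; "contact_force": force on the tool from outside, world axes, zero at the start; "wrist_torque": the same for the moment, N m; "opening": opening from 0.0 (shut) to 1.0 (fully open).
Only numpy, scipy, OpenCV 4.12 (cv2) and the standard library are available. Lean on these libraries where they do the work, as an engineer would, in place of code of your own. Each camera call takes 0.05 s, during which the arm holds its last target.

## Working session

There is one attempt and no reset: what is moved stays moved. The work goes in short steps, Python scripts to look and compute and a shell command to move; the robot and the scene stay as the last step left them, time stands still between calls to the robot, and variables do not carry over. Pictures are saved under pics/ and viewed, and the job is handed in when it is done.

```bash
ls; mkdir -p pics; python3 - <<'E'
from plant import ctrl, imaging
import cv2
print(ctrl.get_state())
for n in("scene","top"):
    im=imaging.read_camera(n); cv2.imwrite(f"pics/{n}0.png",im[:,:,::-1]); print(imaging.camera_info(n))
E
```

```text
pics
{'time': 0.0, 'qpos': array([-1.31900302e+00,  2.87202431e-01,  1.57817508e+00, -1.52754277e-06,
        1.27857052e+00, -1.49986539e-01]), 'dq': array([ 1.28767775e-03,  4.84293446e-04,  8.43391411e-04, -2.73642953e-04,
        9.39316306e-05,  1.07667167e-04]), 'joint_efforts': array([ 9.68767552e-06, -4.05979085e+01, -2.92627752e+01, -1.20872610e-04,
        5.82416716e-03,  1.21085154e-05]), 'eef_pos': array([ 0.26383519, -0.62059643,  0.22992369]), 'tcp_rot': array([ 9.79888666e-01,  1.99541513e-01, -6.06524181e-05, -1.17612172e-03]), 'contact_force': array([0.66241063, 0.45979285, 0.01873526]), 'wrist_torque': array([-0.02758474, -0.03683469,  0.06158896]), 'opening': 1.002847833911792}
{'intrinsics': array([[449.13313968,   0.        , 314.39140538],
       [  0.        , 449.13313968, 248.33002065],
       [  0.        ,   0.        ,   1.        ]]), 'origin': array([1.26921937, 0.27350841, 0.64919989]), 'attitude': array([ 0.50393531,  0.71347688, -0.40475727, -0.27050232])}
{'intrinsics': array([[562.31613145,   0.        , 326.34291159],
       [  0.        , 562.31613145, 241.53528868],
       [  0.        ,   0.        ,   1.        ]]), 'origin': array([ 0.36032423, -0.02147526,  1.47015704]), 'attitude': array([-0.69751874,  0.7144842 , -0.03683847,  0.04028473])}
```

View pics/scene0.png

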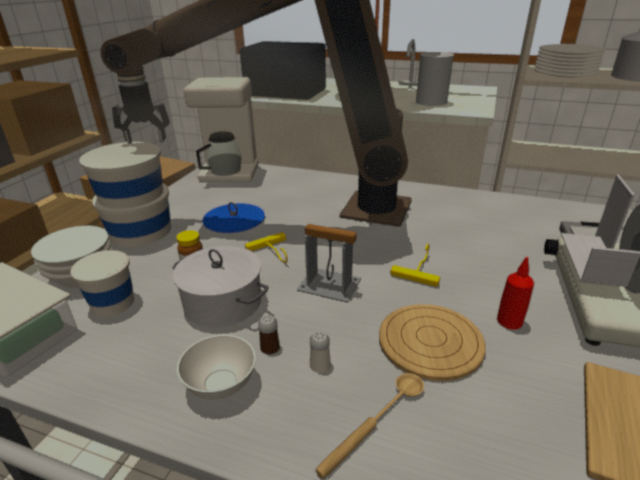

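View pics/top0.png

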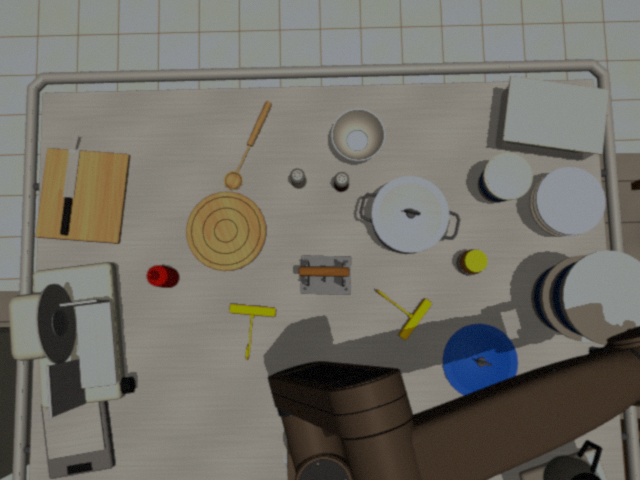

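The moves allow only translation and yaw, so the tool can't lean the hook. I'll check whether yaw plus translation alone can thread it through the ring.

```bash
cat > plan.py <<'E'
import numpy as np
from scipy import ndimage
# mm, ring centre frame; hook centreline rel. bowl
th=np.deg2rad(np.linspace(146.3,360,60))
arc=np.c_[18*np.cos(th),18*np.sin(th)]
up=np.array([[18,z] for z in np.linspace(1,12,6)]+[[18-18*t,12+32*t] for t in np.linspace(0,1,12)])
C=np.vstack([arc,up])
def clr(X,Y,Z,P):
    c,s=np.cos(P),np.sin(P); best=np.full(np.broadcast(X,Y,Z,P).shape,99.,np.float32)
    for h,z in C:
        px=X+h*c; py=Y+h*s; pz=Z+z
        dt=np.hypot(np.hypot(py,pz)-18,px)-6
        r=np.hypot(px,py)
        # boss r<=13, top -15 ; dome
        a=np.maximum(r-13,0); b=np.maximum(pz+15,0)
        db=np.where((r<13)&(pz<-15),-1,np.hypot(a,b))-3
        dd=pz-(-39+18-14*(r/96)**2)-3
        best=np.minimum(best,np.minimum(np.minimum(dt,db),dd))
    return best
E
cat > s.py <<'E'
from plan import *
st=1.5
x=np.arange(-30,60.1,st);y=np.arange(-33,33.1,st);z=np.arange(-3,37,st);p=np.deg2rad(np.arange(-100,101,5))
G=np.meshgrid(x,y,z,p,indexing='ij',sparse=True)
cl=clr(*G); print(cl.shape)
np.save('cl.npy',cl)
i0=(np.argmin(abs(x-55)),np.argmin(abs(y)),np.argmin(abs(z-30)),np.argmin(abs(p)))
i1=(np.argmin(abs(x)),np.argmin(abs(y)),np.argmin(abs(z-28)),np.argmin(abs(p)))
print(cl[i0],cl[i1])
S=np.ones((3,)*4)
for t in np.arange(-3,3.1,.25):
    L,n=ndimage.label(cl>t)
    print(t,L[i0]==L[i1] and L[i0]>0)
E
python3 s.py
```

```text
(61, 45, 27, 41)
32.78812487163337 1.5011645306365669
-3.0 True
-2.75 True
-2.5 True
-2.25 False
-2.0 False
-1.75 False
-1.5 False
-1.25 False
-1.0 False
-0.75 False
-0.5 False
-0.25 False
0.0 False
0.25 False
0.5 False
0.75 False
1.0 False
1.25 False
1.5 False
1.75 False
2.0 False
2.25 False
2.5 False
2.75 False
3.0 False
```

```bash
cat > s2.py <<'E'
from plan import *
import plan
from scipy.spatial.transform import Rotation as R
def clr3(X,Y,Z,P,roll,lean,C=C):
    # lean: handle toward -x (rot about y negative); roll about x
    M=R.from_euler('xy',[roll,-lean],degrees=True).as_matrix() # extrinsic: roll then lean
    best=np.full(np.broadcast(X,Y,Z,P).shape,99.,np.float32)
    c,s=np.cos(P),np.sin(P)
    for h,z in C:
        q=M@np.array([h,0,z])
        px=X+q[0]*c-q[1]*s; py=Y+q[0]*s+q[1]*c; pz=Z+q[2]
        dt=np.hypot(np.hypot(py,pz)-18,px)-6
        r=np.hypot(px,py)
        a=np.maximum(r-13,0); b=np.maximum(pz+15,0)
        db=np.where((r<13)&(pz<-15),-1,np.hypot(a,b))-3
        dd=pz-(-39+18-14*(r/96)**2)-3
        best=np.minimum(best,np.minimum(np.minimum(dt,db),dd))
    return best
if __name__=="__main__":
    st=1.
    x=np.arange(-12,50.1,st);y=np.arange(-20,20.1,st);z=np.arange(-3,36,st);p=np.deg2rad(np.arange(-90,91,6))
    G=np.meshgrid(x,y,z,p,indexing='ij',sparse=True)
    for roll,lean in [(0,0),(0,10),(0,20),(0,30),(0,45),(15,0),(30,0),(45,0),(20,10)]:
        cl=clr3(*G,roll,lean)
        # start any far; goal: x~0 ring in bowl
        gx=abs(x)<6
        best=None
        for t in np.arange(-3,4,.25):
            L,n=ndimage.label(cl>t)
            a=set(np.unique(L[-1]))-{0}; b=set(np.unique(L[np.ix_(abs(x)<5,abs(y)<5,(z>18)&(z<32),abs(p)<.6)]))-{0}
            if a&b: best=t
        print(roll,lean,best,flush=True)
E
python3 s2.py
```

```text
0 0 -2.0
0 10 -0.75
0 20 0.75
0 30 2.25
0 45 3.75
15 0 -1.5
30 0 0.5
45 0 2.75
20 10 0.25
```

```bash
cat > vis.py <<'E'
import numpy as np,cv2
from plant import ctrl, imaging
from scipy.spatial.transform import Rotation as R
def ray(cam,uv):
    i=imaging.camera_info(cam);K=np.array(i['intrinsics']);M=R.from_quat(i['attitude']).as_matrix()
    d=M@np.linalg.solve(K,np.array([uv[0],uv[1],1.]));return np.array(i['origin']),d/np.linalg.norm(d)
def onz(cam,uv,z):
    o,d=ray(cam,uv);return o+d*(z-o[2])/d[2]
def tri(uv1,uv2):
    o1,d1=ray('top',uv1);o2,d2=ray('scene',uv2)
    A=np.c_[d1,-d2];s=np.linalg.lstsq(A,o2-o1,rcond=None)[0]
    a=o1+d1*s[0];b=o2+d2*s[1];return (a+b)/2,np.linalg.norm(a-b)
def proj(cam,P):
    i=imaging.camera_info(cam);K=np.array(i['intrinsics']);M=R.from_quat(i['attitude']).as_matrix()
    q=(np.atleast_2d(P)-i['origin'])@M@K.T;return q[:,:2]/q[:,2:]
def save(cam,name,im=None):
    im=imaging.read_camera(cam) if im is None else im
    cv2.imwrite('pics/'+name,im[:,:,::-1]);return im
def crop(im,u,v,w,h,k,name):
    c=im[v:v+h,u:u+w];cv2.imwrite('pics/'+name,cv2.resize(c,None,fx=k,fy=k,interpolation=cv2.INTER_CUBIC)[:,:,::-1])
E
python3 - <<'E'
from vis import *
ims={c:imaging.read_camera(c) for c in('top','scene')}
np.savez('ims0.npz',**ims)
for n in ['hook','cradle','lid','lid_ring','lid_ring_top','pot','trivet','hook_bowl']:
    for c in ('top','scene'):
        for r in imaging.silhouettes(c,n)[:3]:
            m=r['mask'];ys,xs=np.nonzero(m)
            print(n,c,round(r['p'],2),np.round(r['uv']),m.sum(),(xs.min(),xs.max(),ys.min(),ys.max()) if len(xs) else None)
crop(ims['top'],340,160,140,110,5,'t_pot.png');crop(ims['top'],280,240,90,70,8,'t_cr.png')
crop(ims['scene'],160,230,130,110,6,'s_pot.png');crop(ims['scene'],285,215,90,90,6,'s_cr.png')
print(ctrl.get_state()['time'])
E
```

```text
hook top 0.84 [255. 310.] 548 (np.int64(230), np.int64(276), np.int64(304), np.int64(358))
hook top 0.64 [410. 312.] 618 (np.int64(377), np.int64(431), np.int64(290), np.int64(339))
hook top 0.62 [326. 270.] 464 (np.int64(300), np.int64(348), np.int64(266), np.int64(279))
hook scene 0.88 [266. 241.] 409 (np.int64(245), np.int64(286), np.int64(233), np.int64(261))
hook scene 0.69 [333. 235.] 770 (np.int64(305), np.int64(356), np.int64(224), np.int64(280))
hook scene 0.56 [415. 275.] 629 (np.int64(391), np.int64(439), np.int64(245), np.int64(286))
cradle top 0.89 [328. 278.] 1375 (np.int64(301), np.int64(350), np.int64(256), np.int64(294))
cradle top 0.29 [226. 228.] 5056 (np.int64(186), np.int64(266), np.int64(191), np.int64(270))
cradle scene 0.6 [326. 280.] 2061 (np.int64(297), np.int64(360), np.int64(235), np.int64(302))
lid top 0.95 [477. 360.] 3953 (np.int64(443), np.int64(517), np.int64(324), np.int64(394))
lid top 0.9 [413. 211.] 4598 (np.int64(372), np.int64(448), np.int64(176), np.int64(252))
lid scene 0.87 [217. 271.] 3498 (np.int64(173), np.int64(261), np.int64(246), np.int
[... 1425 characters left out ...]
67), np.int64(276))
trivet scene 0.59 [433. 341.] 6372 (np.int64(379), np.int64(485), np.int64(304), np.int64(380))
hook_bowl top 0.8 [250. 313.] 643 (np.int64(229), np.int64(276), np.int64(304), np.int64(359))
hook_bowl top 0.72 [327. 271.] 488 (np.int64(299), np.int64(349), np.int64(266), np.int64(280))
hook_bowl top 0.7 [409. 210.] 4683 (np.int64(372), np.int64(449), np.int64(176), np.int64(252))
hook_bowl scene 0.77 [328. 235.] 795 (np.int64(305), np.int64(356), np.int64(224), np.int64(280))
hook_bowl scene 0.77 [417. 276.] 634 (np.int64(390), np.int64(439), np.int64(244), np.int64(286))
hook_bowl scene 0.66 [273. 249.] 545 (np.int64(245), np.int64(288), np.int64(233), np.int64(263))
1.0
```

```bash
cd pics; python3 -c "
import cv2,numpy as np
a=[cv2.resize(cv2.imread(f),(400,300)) for f in('t_pot.png','t_cr.png','s_pot.png','s_cr.png')]
cv2.imwrite('m1.png',np.vstack([np.hstack(a[:2]),np.hstack(a[2:])]))"
```

```text
(no output)
```

View pics/m1.png

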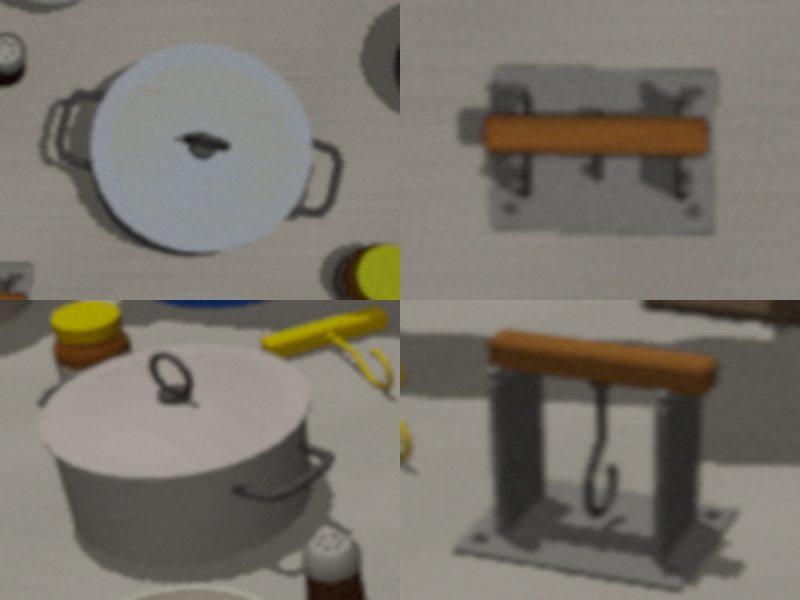

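```bash
cat > meas.py <<'E'
from vis import *
d=np.load('ims0.npz')
def ell(mask):
    cs,_=cv2.findContours(mask.astype(np.uint8),cv2.RETR_EXTERNAL,cv2.CHAIN_APPROX_NONE)
    c=cv2.convexHull(max(cs,key=cv2.contourArea));return cv2.fitEllipse(c)
if __name__=="__main__":
    t,s=d['top'].astype(int),d['scene'].astype(int)
    hm=(t[...,0]>t[...,2]*1.8)&(t[...,0]>70)&(t[...,0]<190)&(t[...,1]<t[...,0]*.65)
    hm[:255]=0;hm[290:]=0;hm[:,:290]=0;hm[:,360:]=0
    ys,xs=np.nonzero(hm);r=cv2.minAreaRect(np.c_[xs,ys].astype(np.float32));print(r,len(xs))
    b=cv2.boxPoints(r);w=np.array([onz('top',p,.157) for p in b]);print(np.round(w,4))
    print('handle ctr',onz('top',r[0],.157), onz('top',(xs.mean(),ys.mean()),.157))
    e=[np.linalg.norm(w[0]-w[1]),np.linalg.norm(w[1]-w[2])];print(e)
    L=w[1]-w[0] if e[0]>e[1] else w[2]-w[1];print('long axis deg',np.rad2deg(np.arctan2(L[1],L[0])))
    sm=(s[...,0]>s[...,2]*1.8)&(s[...,1]<s[...,0]*.72)&(s[...,0]>50);sm[:220]=0;sm[248:]=0;sm[:,:300]=0;sm[:,362:]=0
    ys,xs=np.nonzero(sm);print('scene handle',xs.mean(),ys.mean(),xs.min(),xs.max(),ys.min(),ys.max())
    for n,z in (('lid',.086),('trivet',.018)):
        for cam in('top','scene'):
            if cam=='top': imaging.silhouettes
            for q in imaging.silhouettes(cam,n):
                if q['p']<.5: continue
                e=ell(q['mask']); c=onz(cam,e[0],z); print(n,cam,np.round(e[0],1),np.round(e[1],1),np.round(c,4), 'size',np.round([np.linalg.norm(onz(cam,(e[0][0]+e[1][0]/2,e[0][1]),z)-c)*2],4))
E
python3 meas.py
```

```text
((323.0, 271.0), (8.0, 48.0), 90.0) 365
[[ 0.4459  0.0486  0.157 ]
 [ 0.4432 -0.0636  0.157 ]
 [ 0.4245 -0.0631  0.157 ]
 [ 0.4272  0.0489  0.157 ]]
handle ctr [ 0.43522952 -0.00732844  0.157     ] [ 0.43502811 -0.00851453  0.157     ]
[np.float64(0.11221879867396448), np.float64(0.01868725461216975)]
long axis deg -91.3800635130585
scene handle 330.5422794117647 233.28308823529412 305 355 225 243
lid top [479.5 360.1] [73.1 74.6] [ 0.2149 -0.3797  0.086 ] size [0.1764]
lid top [409.9 213.7] [76.1 76.7] [ 0.5767 -0.2261  0.086 ] size [0.189]
lid scene [216.8 270.9] [49.2 90.1] [ 0.5765 -0.2262  0.086 ] size [0.1102]
trivet top [225.8 231. ] [79.9 81. ] [0.5535 0.245  0.018 ] size [0.2084]
trivet scene [431.8 342.3] [ 74.4 109.2] [0.5757 0.251  0.018 ] size [0.1458]
```

```bash
cat > ringfit.py <<'E'
from vis import *
from scipy.optimize import minimize
def ringpts(c,psi,z0):
    # c: lid centre xy; ring centre at z0
    a=np.linspace(0,2*np.pi,40)
    P=np.array([[0,18*np.cos(t),18*np.sin(t)] for t in a])/1000
    M=R.from_euler('z',psi).as_matrix();return P@M.T+np.array([c[0],c[1],z0])
def render(cam,c,psi,z0,k=4,box=None):
    u0,v0,w,h=box; im=np.zeros((h*k,w*k),np.uint8)
    i=imaging.camera_info(cam);K=np.array(i['intrinsics']);f=K[0,0]
    P=ringpts(c,psi,z0);q=proj(cam,P);dist=np.linalg.norm(P.mean(0)-i['origin'])
    th=max(1,int(round(f*.006/dist*k)))
    pts=((q-[u0,v0]+.5)*k).round().astype(np.int32)
    cv2.polylines(im,[pts],True,255,th)
    # boss
    b=np.array([[.013*np.cos(t),.013*np.sin(t),zz] for t in np.linspace(0,6.28,30) for zz in(-.021,-.015)])+[c[0],c[1],z0]
    qb=((proj(cam,b)-[u0,v0]+.5)*k).round().astype(np.int32)
    cv2.fillConvexPoly(im,cv2.convexHull(qb),160)
    cv2.polylines(im,[pts],True,255,th)
    return cv2.resize(im,(w,h),interpolation=cv2.INTER_AREA)/255.
def fit(ims,c0,z0,psis=np.deg2rad(np.arange(-40,41,2.5))):
    D={}
    for cam in('top','scene'):
        q=proj(cam,np.array([c0[0],c0[1],z0]))[0].round().astype(int)
        box=(q[0]-20,q[1]-20,40,40); g=ims[cam][box[1]:box[1]+40,box[0]:box[0]+40].astype(float).mean(2)
        bg=np.median(g);D[cam]=(box,np.clip((bg-g)/bg,0,1)*1.2)
    def cost(p):
        return sum(((render(cam,p[:2],p[2],z0,box=b)-g)**2).sum() for cam,(b,g) in D.items())
    best=min(psis,key=lambda s:min(cost([c0[0]+dx,c0[1]+dy,s]) for dx in(-.006,-.003,0,.003,.006) for dy in(-.006,-.003,0,.003,.006)))
    r=None
    for st in(.004,.002):
        x0=[c0[0],c0[1],best] if r is None else r.x
        r=minimize(cost,x0,method='Nelder-Mead',options=dict(initial_simplex=[x0,[x0[0]+st,x0[1],x0[2]],[x0[0],x0[1]+st,x0[2]],[x0[0],x0[1],x0[2]+.15]],xatol=1e-4,fatol=1e-3))
    return r.x,r.fun
E
python3 - <<'E'
from ringfit import *
d=np.load('ims0.npz');ims={c:d[c] for c in('top','scene')}
x,f=fit(ims,(.5766,-.2261),.123);print(x[:2],np.rad2deg(x[2]),f)
for cam,n in(('top','o_t.png'),('scene','o_s.png')):
    im=cv2.resize(ims[cam],None,fx=4,fy=4,interpolation=cv2.INTER_CUBIC)
    def dr(P,col): cv2.polylines(im,[((proj(cam,P)+.5)*4).round().astype(np.int32)],True,col,1)
    t=np.linspace(0,6.28,60)
    circ=lambda c,r,z:np.c_[c[0]+r*np.cos(t),c[1]+r*np.sin(t),t*0+z]
    dr(ringpts(x,x[2],.123),(255,0,0));dr(circ(x,.096,.088),(0,255,0));dr(circ((.5535,.245),.105,.018),(255,0,255));dr(circ((.5535,.245),.105,0),(0,0,255))
    hx,hy=.435,-.0085
    for z in(.133,.157): dr(np.array([[hx-.011,hy-.06,z],[hx+.011,hy-.06,z],[hx+.011,hy+.06,z],[hx-.011,hy+.06,z]]),(0,255,0))
    dr(np.array([[hx,hy,.145],[hx,hy,.084],[hx+.018,hy,.06],[hx+.018,hy,.04],[hx,hy,.022],[hx-.015,hy,.05],[hx,hy,.022],[hx+.018,hy,.04],[hx+.018,hy,.06],[hx,hy,.084]]),(255,0,0))
    c=(slice(160*4,300*4),slice(180*4,460*4)) if cam=='top' else (slice(215*4,385*4),slice(165*4,490*4))
    o=im[c];o=cv2.resize(o,(800,int(800*o.shape[0]/o.shape[1])));cv2.imwrite('pics/'+n,o[:,:,::-1])
E
```

```text
Traceback (most recent call last):
  File "ringfit.py", line 29, in fit
    best=min(psis,key=lambda s:min(cost([c0[0]+dx,c0[1]+dy,s]) for dx in(-.006,-.003,0,.003,.006) for dy in(-.006,-.003,0,.003,.006)))
  File "ringfit.py", line 29, in <lambda>
    best=min(psis,key=lambda s:min(cost([c0[0]+dx,c0[1]+dy,s]) for dx in(-.006,-.003,0,.003,.006) for dy in(-.006,-.003,0,.003,.006)))
                               ~~~^^^^^^^^^^^^^^^^^^^^^^^^^^^^^^^^^^^^^^^^^^^^^^^^^^^^^^^^^^^^^^^^^^^^^^^^^^^^^^^^^^^^^^^^^^^^^^^^^^^
  File "ringfit.py", line 29, in <genexpr>
    best=min(psis,key=lambda s:min(cost([c0[0]+dx,c0[1]+dy,s]) for dx in(-.006,-.003,0,.003,.006) for dy in(-.006,-.003,0,.003,.006)))
                                   ~~~~^^^^^^^^^^^^^^^^^^^^^^^
  File "ringfit.py", line 28, in cost
    return sum(((render(cam,p[:2],p[2],z0,box=b)-g)**2).sum() for cam,(b,g) in D.items())
  File "ringfit.py", line 28, in <genexpr>
    return sum(((render(cam,p[:2],p[2],z0,box=b)-g)**2).sum() for cam,(b,g) in D.items())
                 ~~~~~~^^^^^^^^^^^^^^^^^^^^^^^^^
  File "ringfit.py", line 10, in render
    i=imaging.camera_info(cam);K=np.array(i['intrinsics']);f=K[0,0]
ValueError: time passes only in moves, steps and waits
```

```bash
sed -i 's/imaging.camera_info(cam)/INFO[cam]/' vis.py ringfit.py; sed -i '/^from scipy.spatial/a INFO={c:imaging.camera_info(c) for c in ("top","scene")}' vis.py
cat > ov.py <<'E'
from ringfit import *
d=np.load('ims0.npz');ims={c:d[c] for c in('top','scene')}
x,f=fit(ims,(.5766,-.2261),.123);print(x[:2],np.rad2deg(x[2]),f)
for cam,n in(('top','o_t.png'),('scene','o_s.png')):
    im=cv2.resize(ims[cam],None,fx=4,fy=4,interpolation=cv2.INTER_CUBIC)
    def dr(P,col): cv2.polylines(im,[((proj(cam,P)+.5)*4).round().astype(np.int32)],True,col,1)
    t=np.linspace(0,6.28,60)
    circ=lambda c,r,z:np.c_[c[0]+r*np.cos(t),c[1]+r*np.sin(t),t*0+z]
    dr(ringpts(x,x[2],.123),(255,0,0));dr(circ(x,.096,.088),(0,255,0));dr(circ((.5535,.245),.105,.018),(255,0,255));dr(circ((.5535,.245),.105,0),(0,0,255))
    hx,hy=.435,-.0085
    for z in(.133,.157): dr(np.array([[hx-.011,hy-.06,z],[hx+.011,hy-.06,z],[hx+.011,hy+.06,z],[hx-.011,hy+.06,z]]),(0,255,0))
    dr(np.array([[hx,hy,.145],[hx,hy,.084],[hx+.018,hy,.06],[hx+.018,hy,.04],[hx,hy,.022],[hx-.015,hy,.05],[hx,hy,.022],[hx+.018,hy,.04],[hx+.018,hy,.06],[hx,hy,.084]]),(255,0,0))
    c=(slice(160*4,300*4),slice(180*4,460*4)) if cam=='top' else (slice(215*4,385*4),slice(165*4,490*4))
    o=im[c];o=cv2.resize(o,(800,int(800*o.shape[0]/o.shape[1])));cv2.imwrite('pics/'+n,o[:,:,::-1])
E
python3 ov.py
```

```text
[ 0.57642802 -0.2244703 ] -16.14026262353643 101.10486062281029
```

View pics/o_t.png

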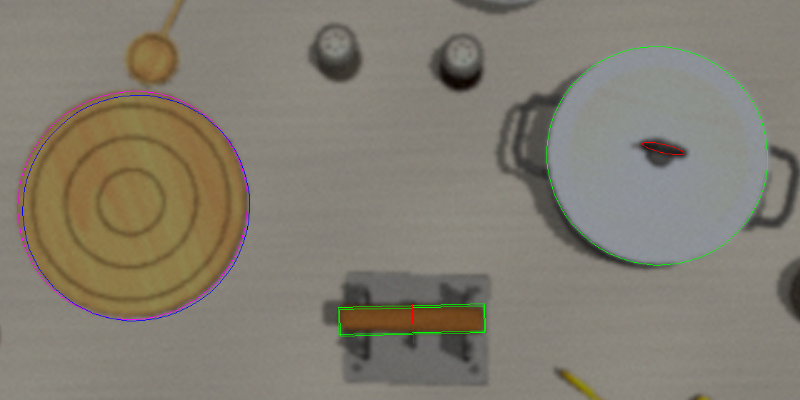

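View pics/o_s.png

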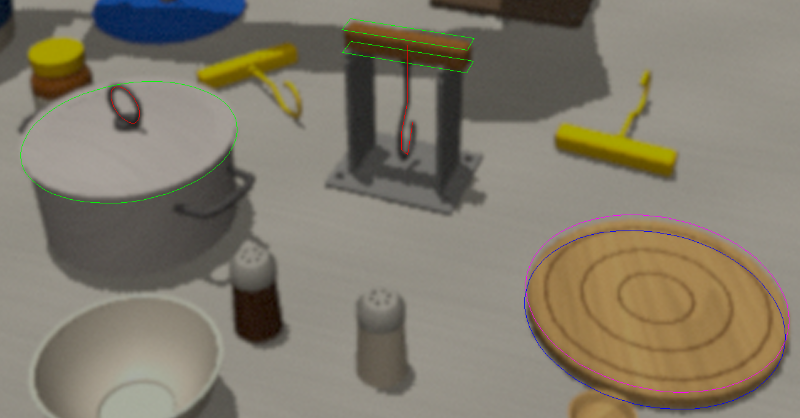

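```bash
cat > go.py <<'E'
# usage: go.py x y z yaw_of_tool_y(deg) -> rows units from current pose (measured)
import sys
from vis import *
def rel(p,yawy,s=None):
    s=s or ctrl.get_state();M=R.from_quat(s['tcp_rot']).as_matrix()
    d=M.T@(np.array(p)-s['eef_pos'])/.025
    cur=np.rad2deg(np.arctan2(M[1,1],M[0,1]));t=-(yawy-cur);t=(t+180)%360-180
    return d,t/5
if __name__=="__main__":
    a=list(map(float,sys.argv[1:5]));s=ctrl.get_state();d,t=rel(a[:3],a[3],s)
    print('shift',np.round(d,2),'turn',round(t,2),'rows>=',round(max(np.linalg.norm(d)*25/41.7,abs(t)*5/7.16),1),'t',round(s['time'],2),'tcp',np.round(s['eef_pos'],4),'q',np.round(s['qpos'],2))
    M=R.from_quat(s['tcp_rot']).as_matrix();print('toolz',np.round(M[:,2],4),'tooly',np.round(M[:,1],3),'F',np.round(s['contact_force'],1),'open',round(s['opening'],3))
E
python3 - <<'E'
from vis import *
print(onz('top',(600,295),.224),onz('top',(545,290),0))
d=np.load('ims0.npz');t=d['top'].astype(int)
hm=(t[...,0]>t[...,2]*1.6)&(t[...,0]>60)&(t[...,1]<t[...,0]*.7);hm[:262]=0;hm[282:]=0;hm[:,:298]=0;hm[:,352:]=0
ys,xs=np.nonzero(hm)
W=np.array([onz('top',(x,y),.157) for x,y in zip(xs,ys)])
print(W.mean(0),W[:,1].min(),W[:,1].max(),'dx/dy deg',np.rad2deg(np.arctan(np.polyfit(W[:,1],W[:,0],1)[0])))
# cradle base
for q in imaging.silhouettes('top','cradle')[:1]:
    ys,xs=np.nonzero(q['mask']);print(cv2.minAreaRect(np.c_[xs,ys].astype(np.float32)))
    r=cv2.minAreaRect(np.c_[xs,ys].astype(np.float32));print([np.round(onz('top',p,.006),4) for p in cv2.boxPoints(r)], onz('top',r[0],.006))
E
python3 go.py .435 -.0085 .30 0
```

```text
[ 0.36396272 -0.61604976  0.224     ] [ 0.38092582 -0.58141643  0.        ]
[ 0.43513125 -0.00793663  0.157     ] -0.0658278492333887 0.04882203543011632 dx/dy deg 2.006783217124795
((325.5, 275.0), (38.0, 49.0), 90.0)
[array([0.4844, 0.0509, 0.006 ]), array([ 0.4813, -0.0771,  0.006 ]), array([ 0.3825, -0.0743,  0.006 ]), array([0.3856, 0.0527, 0.006 ])] [ 0.43327685 -0.01196643  0.006     ]
shift [ 15.88 -19.88  -2.75] turn -13.4 rows>= 15.3 t 1.25 tcp [ 0.264  -0.6212  0.2313] q [-1.32  0.29  1.58 -0.    1.28 -0.15]
toolz [-0.  0. -1.] tooly [ 0.391 -0.92  -0.   ] F [ 0.7 -0.1  0.2] open 1.002
```

```bash
python3 -m creep '[0,0,-6,0, 0,0,-6,0, 0,0,-6,0, 0,0,-6,0, 15.9,-19.9,-6,-13.6, 15.9,-19.9,-6,-13.6, 15.9,-19.9,-6,-13.6, 15.9,-19.9,-6,-13.6, 15.9,-19.9,-6,-13.6, 15.9,-19.9,-6,-13.6, 15.9,-19.9,-6,-13.6, 15.9,-19.9,-6,-13.6, 15.9,-19.9,-6,-13.6, 15.9,-19.9,-6,-13.6, 15.9,-19.9,-6,-13.6, 15.9,-19.9,-6,-13.6, 15.9,-19.9,-6,-13.6, 15.9,-19.9,-6,-13.6, 15.9,-19.9,-6,-13.6, 15.9,-19.9,-6,-13.6]' 60; python3 go.py .435 -.009 .20 -2
```

```text
time: 2.92
eef_pos: [0.4355, -0.0032, 0.3818]
tcp_rot: [0.699, 0.715, 0.001, -0.0]
contact_force: [0.1, -0.6, -0.3]
opening: 0.765
shift [-0.24 -0.04  7.27] turn 0.67 rows>= 4.4 t 2.92 tcp [ 0.4355 -0.0032  0.3818] q [-0.24 -0.34  1.92  0.    1.56 -0.27]
toolz [ 0.0015  0.002  -1.    ] tooly [1.    0.023 0.002] F [ 0.1 -0.6 -0.3] open 0.765
```

```bash
python3 -m creep '[0,27,0,0, 0,27,0,0, 0,27,0,0, 0,27,0,0, 0,27,0,0, 0,27,0,0, 0,27,0,0, 0,27,0,0, 0,27,0,0, 0,27,0,0, 0,27,0,0, 0,27,0,0, 0,27,0,0, 0,27,0,0, 0,27,0,0, 0,27,0,0]'; python3 go.py .435 -.009 .20 -2
```

```text
time: 4.25
eef_pos: [0.9551, 0.0025, 0.3422]
tcp_rot: [0.701, 0.713, 0.007, 0.007]
contact_force: [-0.3, -0.1, -0.2]
opening: 0.761
shift [ -0.09 -20.92   5.29] turn 0.6 rows>= 12.9 t 4.25 tcp [0.9551 0.0025 0.3422] q [-0.1   1.07  0.21  0.    1.83 -0.12]
toolz [ 1.920e-02  7.000e-04 -9.998e-01] tooly [1.    0.018 0.019] F [-0.3 -0.1 -0.2] open 0.761
```

```bash
python3 -m creep '[0,27,0,0, 0,27,0,0, 0,27,0,0, 0,27,0,0, 0,27,0,0, 0,27,0,0]'; python3 go.py .435 -.009 .20 -2
```

```text
time: 4.75
eef_pos: [0.9813, 0.0056, 0.2895]
tcp_rot: [0.701, 0.713, 0.018, 0.018]
contact_force: [0.2, 1.1, 0.3]
opening: 0.767
shift [ -0.19 -22.01   2.45] turn 0.6 rows>= 13.3 t 4.75 tcp [0.9813 0.0056 0.2895] q [-0.1   1.13  0.21  0.01  1.75 -0.12]
toolz [ 5.150e-02  1.000e-04 -9.987e-01] tooly [0.999 0.018 0.051] F [0.2 1.1 0.3] open 0.767
```

```bash
for i in 1 2 3; do python3 -m creep '[0,27,-12,0]' | head -3; done;  python3 go.py .435 -.009 .20 -2; python3 -m creep '[0,27,-12,0, 0,27,-12,0, 0,27,-12,0]'|head -3; python3 go.py .435 -.009 .20 -2
```

```text
time: 4.83
eef_pos: [0.9842, 0.006, 0.291]
tcp_rot: [0.7, 0.713, 0.024, 0.023]
time: 4.92
eef_pos: [0.9875, 0.0064, 0.3032]
tcp_rot: [0.7, 0.713, 0.033, 0.033]
time: 5.0
eef_pos: [0.9904, 0.0069, 0.3164]
tcp_rot: [0.7, 0.712, 0.043, 0.043]
shift [ -0.24 -22.62   1.94] turn 0.6 rows>= 13.6 t 5.0 tcp [0.9904 0.0069 0.3164] q [-0.1   1.11  0.21  0.01  1.71 -0.11]
toolz [ 1.208e-01  5.000e-04 -9.927e-01] tooly [0.993 0.018 0.121] F [-0.2  0.1  0.6] open 0.767
time: 5.25
eef_pos: [0.9882, 0.008, 0.3419]
tcp_rot: [0.699, 0.711, 0.052, 0.052]
shift [ -0.28 -22.73   2.37] turn 0.61 rows>= 13.7 t 5.25 tcp [0.9882 0.008  0.3419] q [-0.1   1.08  0.21  0.02  1.71 -0.11]
toolz [ 1.466e-01  6.000e-04 -9.892e-01] tooly [0.989 0.018 0.147] F [-0.4 -0.5  0.5] open 0.763
```

```bash
python3 go.py .42 -.009 .36 -2
```

```text
shift [ -0.28 -22.38  -4.05] turn 0.61 rows>= 13.6 t 5.25 tcp [0.9882 0.008  0.3419] q [-0.1   1.08  0.21  0.02  1.71 -0.11]
toolz [ 1.466e-01  6.000e-04 -9.892e-01] tooly [0.989 0.018 0.147] F [-0.4 -0.5  0.5] open 0.763
```

```bash
python3 -m creep '[-0.3,-22.4,-4,0.6, -0.3,-22.4,-4,0.6, -0.3,-22.4,-4,0.6, -0.3,-22.4,-4,0.6, -0.3,-22.4,-4,0.6, -0.3,-22.4,-4,0.6, -0.3,-22.4,-4,0.6, -0.3,-22.4,-4,0.6, -0.3,-22.4,-4,0.6, -0.3,-22.4,-4,0.6, -0.3,-22.4,-4,0.6, -0.3,-22.4,-4,0.6, -0.3,-22.4,-4,0.6, -0.3,-22.4,-4,0.6, -0.3,-22.4,-4,0.6]'|head -3;  python3 go.py .42 -.009 .36 -2; python3 -m creep '[0,-6,0,0]'|head -3;python3 -m creep '[0,-6,0,0]'|head -3;python3 -m creep '[0,-6,0,0]'|head -3;python3 -m creep '[0,-6,0,0]'|head -3; python3 go.py .42 -.009 .36 -2
```

```text
time: 6.5
eef_pos: [0.4177, -0.0093, 0.3587]
tcp_rot: [0.717, 0.693, 0.053, 0.051]
shift [ 0.01  0.1  -0.04] turn 0.01 rows>= 0.1 t 6.5 tcp [ 0.4177 -0.0093  0.3587] q [-0.29 -0.48  2.06  0.04  1.42 -0.26]
toolz [ 1.461e-01 -2.000e-04 -9.893e-01] tooly [ 0.989 -0.034  0.146] F [ 0.2 -0.9  0.9] open 0.765
time: 6.58
eef_pos: [0.3781, -0.0083, 0.354]
tcp_rot: [0.717, 0.693, 0.053, 0.052]
time: 6.67
eef_pos: [0.3362, -0.0064, 0.3468]
tcp_rot: [0.717, 0.693, 0.053, 0.051]
time: 6.75
eef_pos: [0.2948, -0.0048, 0.3403]
tcp_rot: [0.717, 0.693, 0.052, 0.051]
time: 6.83
eef_pos: [0.2754, -0.004, 0.3351]
tcp_rot: [0.718, 0.694, 0.046, 0.042]
shift [ 0.    5.86 -0.28] turn 0.0 rows>= 3.5 t 6.83 tcp [ 0.2754 -0.004   0.3351] q [-0.44 -0.9   2.32  0.06  1.61 -0.4 ]
toolz [ 0.1234  0.0032 -0.9924] tooly [ 0.992 -0.034  0.123] F [-8.2 -4.5  4.4] open 0.766
```

```bash
python3 -m creep '[0,-6,0,0]'|sed -n 3p;python3 -m creep '[0,-6,0,0]'|sed -n 3p;python3 -m creep '[0,-6,0,0]'|sed -n 3p; python3 go.py .42 -.009 .36 -2
```

```text
tcp_rot: [0.719, 0.693, 0.037, 0.034]
tcp_rot: [0.719, 0.694, 0.03, 0.028]
tcp_rot: [0.719, 0.694, 0.022, 0.021]
shift [-0.1   6.46 -0.62] turn 0.0 rows>= 3.9 t 7.08 tcp [ 0.26   -0.001   0.3348] q [-0.43 -0.9   2.31  0.03  1.67 -0.39]
toolz [ 6.110e-02  5.000e-04 -9.981e-01] tooly [ 0.998 -0.035  0.061] F [-0.5  0.4 -0.8] open 0.763
```

```bash
python3 -m creep '[0,-6,0,0]'|sed -n 3p;python3 -m creep '[0,-6,0,0]'|sed -n 3p;python3 -m creep '[0,0,0,0]'|sed -n 3p; python3 go.py .435 -.009 .24 -2
```

```text
tcp_rot: [0.719, 0.695, 0.014, 0.013]
tcp_rot: [0.719, 0.695, 0.005, 0.005]
tcp_rot: [0.719, 0.695, 0.006, 0.005]
shift [-0.21  7.42  4.08] turn 0.02 rows>= 5.1 t 7.33 tcp [0.2482 0.0024 0.3392] q [-0.42 -0.9   2.31  0.01  1.72 -0.38]
toolz [ 1.570e-02  3.000e-04 -9.999e-01] tooly [ 0.999 -0.033  0.016] F [0.6 0.5 0.5] open 0.768
```

```bash
python3 -m creep '[-0.2,7.4,4,0, -0.2,7.4,4,0, -0.2,7.4,4,0, -0.2,7.4,4,0, -0.2,7.4,4,0, -0.2,7.4,4,0, -0.2,7.4,4,0]'|head -2;  python3 go.py .435 -.009 .126 -2
python3 - <<'E'
from vis import *
a=imaging.read_camera('top');crop(a,260,220,130,100,6,'g1.png')
E
```

```text
time: 7.92
eef_pos: [0.4347, -0.0087, 0.2372]
shift [-0.03 -0.02  4.45] turn 0.02 rows>= 2.7 t 7.92 tcp [ 0.4347 -0.0087  0.2372] q [-0.26 -0.28  2.13  0.01  1.28 -0.23]
toolz [ 0.007   0.0034 -1.    ] tooly [ 0.999 -0.033  0.007] F [0.5 0.  1.7] open 0.765
```

View pics/g1.png

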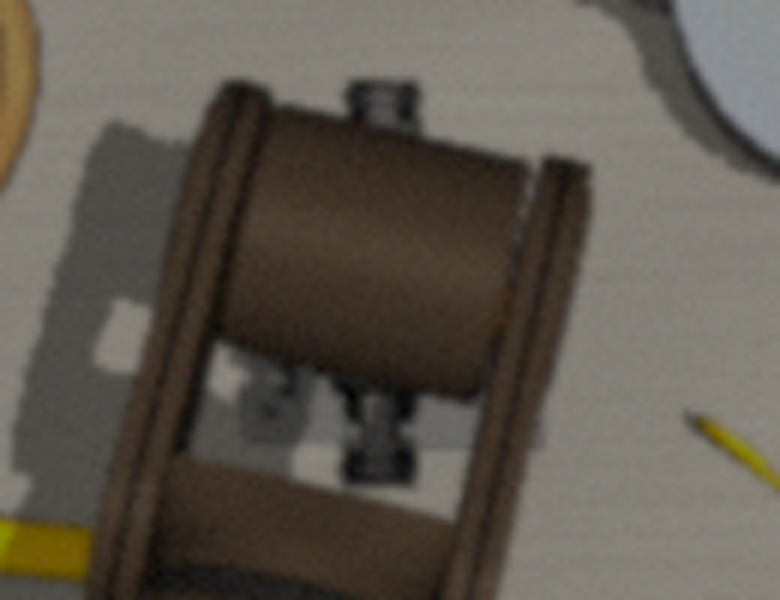

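Only the fingers show beyond the arm, at about (324,237) and (323,295) full-frame, either side of the handle. I'm descending and gripping now.

```bash
python3 -m creep '[0,0,1.5,0, 0,0,3,0, 0,0,4.4,0, 0,0,4.4,0, 0,0,4.4,0]'|head -4;python3 -m creep '[0,0,0,0, 0,0,0,0, 0,0,0,0, 0,0,0,0, 0,0,0,0, 0,0,0,0]' 255 100;  python3 go.py .435 -.009 .2 -2
python3 - <<'E'
from vis import *
a=imaging.read_camera('scene');crop(a,270,130,130,180,4,'g2.png')
E
```

```text
time: 8.38
eef_pos: [0.4349, -0.0087, 0.131]
tcp_rot: [0.719, 0.695, 0.006, 0.004]
contact_force: [-0.7, -0.5, 1.1]
time: 8.88
eef_pos: [0.4373, -0.0094, 0.1328]
tcp_rot: [0.719, 0.695, 0.006, 0.006]
contact_force: [-1.7, 0.1, 7.5]
opening: 0.239
shift [ 0.01 -0.05 -2.69] turn 0.01 rows>= 1.6 t 8.88 tcp [ 0.4373 -0.0094  0.1328] q [-0.26 -0.16  2.23  0.01  1.05 -0.23]
toolz [ 1.730e-02  6.000e-04 -9.999e-01] tooly [ 0.999 -0.034  0.017] F [-1.7  0.1  7.5] open 0.239
```

View pics/g2.png

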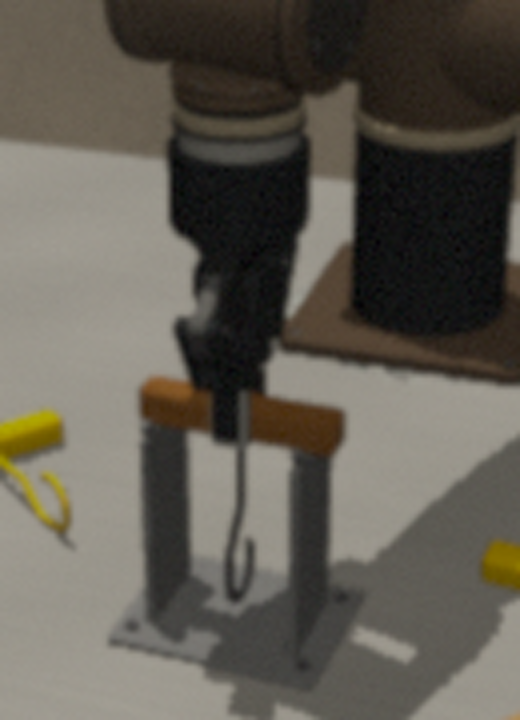

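```bash
cat > kin.py <<'E'
import numpy as np
from scipy.optimize import least_squares
D=np.array([[.287,1.578,1.279,.2638,-.6206,.2299],[1.13,.21,1.75,.9813,.0056,.2895],[-.48,2.06,1.42,.4177,-.0093,.3587],[-.9,2.31,1.72,.2482,.0024,.3392],[-.16,2.23,1.05,.4373,-.0094,.1328],[-.28,2.13,1.28,.4347,-.0087,.2372],[1.08,.21,1.71,.9882,.008,.3419]])
def fk(p,q2,q3,q5):
    h,L1,L2,d=p[:4];a=q2+q3;b=a+q5
    return L1*np.sin(q2)+L2*np.sin(a)+d*np.sin(b), h+L1*np.cos(q2)+L2*np.cos(a)+d*np.cos(b)
def res(p):
    x,z=fk(p,*D[:,:3].T);rho=np.sqrt(D[:,3]**2+D[:,4]**2-p[4]**2)
    return np.r_[x+p[5]-rho,z-D[:,5]]
s=least_squares(res,[.18,.5,.4,.25,.1,0])
if __name__=="__main__": print(s.x,np.round(s.fun*1000,1))
def ik(r,z,tilt):  # TCP planar rho,z; tilt outward deg
    p=s.x;b=np.pi-np.deg2rad(tilt)
    wx=r-p[5]-p[3]*np.sin(b);wz=z-p[0]-p[3]*np.cos(b);L1,L2=p[1],p[2]
    c=(wx*wx+wz*wz-L1*L1-L2*L2)/(2*L1*L2)
    if abs(c)>1: return None
    q3=np.arccos(c);q2=np.arctan2(wx,wz)-np.arctan2(L2*np.sin(q3),L1+L2*np.cos(q3))
    return q2,q3,b-q2-q3
E
python3 - <<'E'
from kin import *
exec(open('kin.py').read().split('if __name__')[0]);print(s.x,np.round(s.fun*1000,1))
for nm,r0,zb in(('lid',.6185,.135),('trivet on',.605,.069),('trivet hung',.605,.09)):
    for t in(20,30,40,45):
        u=np.deg2rad(t);L=.105-.012
        print(nm,t,np.round(ik(np.sqrt((r0-L*np.sin(u))**2-.01),zb+L*np.cos(u),t),2))
E
```

```text
[ 0.28396774  0.45919421  0.58728923  0.32545731  0.16478943 -0.03905221] [-1.7 -2.6 -1.8 -0.9  5.3  0.   1.8 -1.3 -0.3  5.  -1.2 -2.   0.8 -1. ]
lid 20 [-0.09  2.03  0.85]
lid 30 [-0.22  2.2   0.64]
lid 40 [-0.32  2.36  0.41]
lid 45 [-0.36  2.43  0.28]
trivet on 20 [-0.05  2.12  0.72]
trivet on 30 [-0.17  2.28  0.5 ]
trivet on 40 [-0.25  2.44  0.26]
trivet on 45 [-0.27  2.51  0.12]
trivet hung 20 [-0.08  2.1   0.77]
trivet hung 30 [-0.2   2.27  0.55]
trivet hung 40 [-0.29  2.42  0.31]
trivet hung 45 [-0.32  2.5   0.18]
```

```bash
cat > pl.py <<'E'
from s2 import *
import heapq
x=np.arange(-20,70.1,1);z=np.arange(-8,40,1)
X,Z=np.meshgrid(x,z,indexing='ij')
def path(lean,yaw=0,goal=(0,None)):
    cl=clr3(X,0*X,Z,np.full_like(X,np.deg2rad(yaw)),0,lean)
    # goal = max-clear cell with x within 4 of 0 & z>15; bottleneck dijkstra
    st=(int(65+20),int(10+8))
    best=np.full(cl.shape,-9.);prev={};best[st]=cl[st];h=[(-cl[st],st)]
    while h:
        b,c=heapq.heappop(h);b=-b
        if b<best[c]: continue
        for dx,dz in((1,0),(-1,0),(0,1),(0,-1)):
            n=(c[0]+dx,c[1]+dz)
            if 0<=n[0]<cl.shape[0] and 0<=n[1]<cl.shape[1]:
                v=min(b,min(cl[n],6))
                if v>best[n]+1e-9: best[n]=v;prev[n]=c;heapq.heappush(h,(-v,n))
    return cl,best,prev,st
if __name__=="__main__":
  for lean in(25,30,35,40,45):
    cl,best,prev,st=path(lean)
    for gz in (20,24,27):
        g=max([(best[i,j],i,j) for i in range(10,32) for j in range(len(z)) if abs(z[j]-gz)<1])
        print(lean,gz,np.round(g[0],2),x[g[1]],z[g[2]])
    c=g[1:];P=[]
    while c!=st: P.append((int(x[c[0]]),int(z[c[1]]),round(float(cl[c]),1)));c=prev[c]
    if lean in(35,40): print(P[::-1][20:])
E
python3 pl.py
```

```text
25 20 1.32 10.0 20
25 24 1.32 8.0 24
25 27 1.32 5.0 27
30 20 2.13 9.0 20
30 24 2.13 7.0 24
30 27 2.13 4.0 27
35 20 3.02 8.0 20
35 24 3.02 6.0 24
35 27 3.01 0.0 27
[(44, 10, 12.8), (43, 10, 12.7), (42, 10, 12.5), (41, 10, 12.4), (40, 10, 12.3), (39, 10, 12.2), (38, 10, 12.1), (37, 10, 12.0), (36, 10, 11.9), (35, 10, 11.8), (34, 10, 11.7), (33, 10, 11.0), (32, 10, 10.3), (31, 10, 9.5), (30, 10, 8.7), (29, 10, 7.8), (28, 10, 7.1), (27, 10, 6.3), (27, 9, 6.8), (26, 9, 6.3), (25, 9, 5.7), (24, 9, 5.2), (23, 9, 4.7), (22, 9, 4.2), (21, 9, 3.9), (20, 9, 3.6), (19, 9, 3.5), (18, 9, 3.4), (17, 9, 3.3), (16, 9, 3.2), (15, 9, 3.1), (14, 9, 3.0), (14, 10, 3.3), (13, 10, 3.8), (12, 10, 4.0), (11, 10, 4.0), (10, 10, 4.0), (9, 10, 4.0), (8, 10, 4.0), (7, 10, 4.0), (6, 10, 4.0), (5, 10, 4.0), (4, 10, 4.0), (3, 10, 4.0), (2, 10, 4.0), (1, 10, 4.0), (0, 10, 4.0), (-1, 10, 4.0), (-2, 10, 4.0), (-3, 10, 4.0), (-4, 10, 4.0), (-5, 10, 3.3), (-5, 11, 3.9), (-6, 11, 3.1), (-6, 12, 3.7), (-6, 13, 4.2), (-7, 13, 3.4), (-7, 14, 3.9), (-8, 14, 3.1), (-8, 15, 3.5), (-8, 16, 3.8), (-8, 17, 3.9), (-8, 18, 4.0), (-
[... 797 characters left out ...]
 (12, 10, 4.0), (11, 10, 4.0), (10, 10, 4.0), (9, 10, 4.0), (8, 10, 4.0), (7, 10, 4.0), (6, 10, 4.0), (5, 10, 4.0), (4, 10, 4.0), (3, 10, 4.0), (2, 10, 4.0), (1, 10, 4.0), (0, 10, 4.0), (-1, 10, 4.0), (-2, 10, 4.0), (-3, 10, 4.0), (-3, 11, 5.0), (-4, 11, 4.4), (-4, 12, 5.1), (-5, 12, 4.3), (-5, 13, 5.0), (-6, 13, 4.2), (-6, 14, 4.8), (-6, 15, 5.3), (-7, 15, 4.4), (-7, 16, 4.7), (-7, 17, 4.9), (-7, 18, 5.0), (-7, 19, 4.9), (-7, 20, 4.7), (-7, 21, 4.4), (-6, 21, 5.3), (-6, 22, 4.8), (-6, 23, 4.2), (-5, 23, 4.9), (-5, 24, 4.2), (-4, 24, 4.8), (-3, 24, 5.3), (-3, 25, 4.4), (-2, 25, 4.7), (-1, 25, 4.9), (0, 25, 5.0), (0, 26, 4.0), (0, 27, 3.0)]
45 20 4.53 7.0 20
45 24 4.53 4.0 24
45 27 3.0 0.0 27
```

```bash
python3 -m creep '[0,0,-1,0, 0,0,-2.5,0, 0,0,-4,0, 0,0,-5.5,0, 0,0,-7,0, 0,0,-8.5,0, 0,0,-9,0]'|head -4;  python3 go.py .91 -.26 .36 -16
```

```text
time: 9.52
eef_pos: [0.4342, -0.0097, 0.3624]
tcp_rot: [0.719, 0.695, 0.008, 0.009]
contact_force: [0.9, 0.1, -0.1]
shift [-9.36 19.36  0.58] turn 2.81 rows>= 12.9 t 9.52 tcp [ 0.4342 -0.0097  0.3624] q [-0.26 -0.36  1.97  0.01  1.51 -0.23]
toolz [ 0.0248 -0.0013 -0.9997] tooly [ 0.999 -0.034  0.025] F [ 0.9  0.1 -0.1] open 0.237
```

```bash
python3 -m creep '[-9.4,19.4,0,2.8, -9.4,19.4,0,2.8, -9.4,19.4,0,2.8, -9.4,19.4,0,2.8, -9.4,19.4,0,2.8, -9.4,19.4,0,2.8, -9.4,19.4,0,2.8, -9.4,19.4,0,2.8, -9.4,19.4,0,2.8, -9.4,19.4,0,2.8, -9.4,19.4,0,2.8, -9.4,19.4,0,2.8, -9.4,19.4,0,2.8, -9.4,19.4,0,2.8]'|head -4;  python3 go.py .91 -.26 .36 -16
python3 - <<'E'
from vis import *
save('top','t2.png')
E
```

```text
time: 10.68
eef_pos: [0.9095, -0.2617, 0.358]
tcp_rot: [0.799, 0.602, 0.005, 0.003]
contact_force: [1.8, -0.8, -0.8]
shift [ 0.07  0.   -0.08] turn -0.0 rows>= 0.1 t 10.68 tcp [ 0.9095 -0.2617  0.358 ] q [-0.39  1.05  0.22  0.01  1.86 -0.11]
toolz [ 0.0116  0.0024 -0.9999] tooly [ 0.961 -0.276  0.011] F [ 1.8 -0.8 -0.8] open 0.236
```

View pics/t2.png

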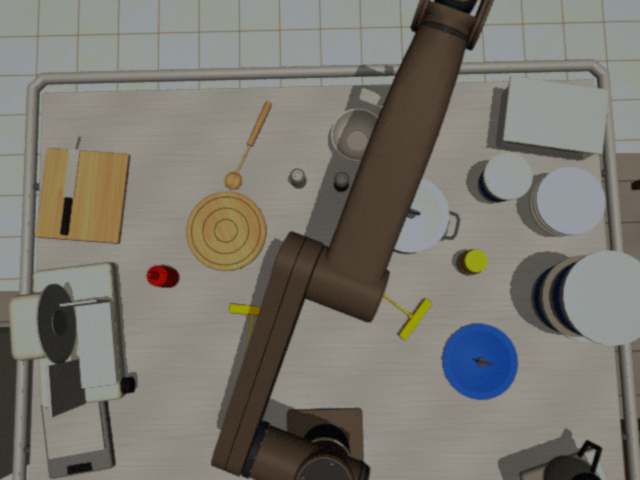

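```bash
for r in 1; do python3 -m creep '[0,27,-12,0]'; python3 -m creep '[0,27,-12,0]';python3 -m creep '[0,27,-12,0]';python3 -m creep '[0,27,-11,0]';python3 -m creep '[0,27,-11,0]';python3 -m creep '[0,27,-10,0]';python3 -m creep '[0,27,-9,0]';python3 -m creep '[0,27,-8,0]'; done | grep -A1 eef;  python3 go.py .91 -.26 .36 -16
```

```text
eef_pos: [0.9145, -0.2635, 0.3468]
tcp_rot: [0.799, 0.601, 0.007, 0.003]
--
eef_pos: [0.9179, -0.2634, 0.3634]
tcp_rot: [0.798, 0.602, 0.018, 0.018]
--
eef_pos: [0.9207, -0.2635, 0.3788]
tcp_rot: [0.798, 0.602, 0.028, 0.032]
--
eef_pos: [0.9238, -0.2641, 0.3881]
tcp_rot: [0.797, 0.601, 0.036, 0.043]
--
eef_pos: [0.9272, -0.2652, 0.3937]
tcp_rot: [0.797, 0.601, 0.042, 0.052]
--
eef_pos: [0.9309, -0.2665, 0.3974]
tcp_rot: [0.796, 0.6, 0.049, 0.061]
--
eef_pos: [0.935, -0.2679, 0.3998]
tcp_rot: [0.795, 0.6, 0.055, 0.069]
--
eef_pos: [0.9394, -0.2693, 0.4016]
tcp_rot: [0.795, 0.599, 0.061, 0.077]
shift [ 0.03 -1.53  1.39] turn -0.0 rows>= 1.2 t 11.4 tcp [ 0.9394 -0.2693  0.4016] q [-0.39  1.02  0.21  0.03  1.72 -0.1 ]
toolz [ 0.1893 -0.049  -0.9807] tooly [ 0.943 -0.271  0.195] F [-0.2  0.1 -1.9] open 0.234
```

```bash
{ python3 -m creep '[0,27,-14,0]'; python3 -m creep '[0,27,-14,0]';python3 -m creep '[0,27,-14,0]';python3 -m creep '[0,27,-14,0]';python3 -m creep '[0,27,0,0]';python3 -m creep '[0,27,0,0]';python3 -m creep '[0,27,0,0]';python3 -m creep '[0,27,0,0]'; } | grep -A1 eef;  python3 go.py .91 -.26 .36 -16
```

```text
eef_pos: [0.9405, -0.2699, 0.408]
tcp_rot: [0.794, 0.598, 0.066, 0.083]
--
eef_pos: [0.9408, -0.2701, 0.4206]
tcp_rot: [0.793, 0.598, 0.073, 0.092]
--
eef_pos: [0.9409, -0.2702, 0.4349]
tcp_rot: [0.792, 0.597, 0.08, 0.102]
--
eef_pos: [0.9406, -0.2702, 0.4488]
tcp_rot: [0.791, 0.596, 0.087, 0.111]
--
eef_pos: [0.9474, -0.272, 0.4503]
tcp_rot: [0.789, 0.594, 0.095, 0.122]
--
eef_pos: [0.9555, -0.2743, 0.4444]
tcp_rot: [0.788, 0.593, 0.101, 0.13]
--
eef_pos: [0.9628, -0.2765, 0.4403]
tcp_rot: [0.786, 0.592, 0.108, 0.138]
--
eef_pos: [0.9695, -0.2784, 0.4386]
tcp_rot: [0.785, 0.591, 0.114, 0.147]
shift [ 0.04 -3.47  2.01] turn -0.02 rows>= 2.4 t 12.07 tcp [ 0.9695 -0.2784  0.4386] q [-0.39  0.99  0.21  0.05  1.57 -0.1 ]
toolz [ 0.3532 -0.0959 -0.9306] tooly [ 0.894 -0.258  0.366] F [ 0.3 -0.1 -2.2] open 0.238
```

```bash
{ python3 -m creep '[0,27,-4,0]'; python3 -m creep '[0,27,-4,0]';python3 -m creep '[0,27,-2,0]';python3 -m creep '[0,27,0,0]';python3 -m creep '[0,27,0,0]';python3 -m creep '[0,27,0,0]';python3 -m creep '[0,27,2,0]';python3 -m creep '[0,27,2,0]';python3 -m creep '[0,27,2,0]';python3 -m creep '[0,27,3,0]';python3 -m creep '[0,27,3,0]';python3 -m creep '[0,27,3,0]'; } | grep -A1 eef|tail -5;  python3 go.py .91 -.26 .36 -16
```

```text
eef_pos: [1.018, -0.2926, 0.4787]
tcp_rot: [0.76, 0.572, 0.188, 0.245]
--
eef_pos: [1.0217, -0.2937, 0.4836]
tcp_rot: [0.757, 0.57, 0.195, 0.254]
shift [ 0.04 -6.71  1.11] turn -0.04 rows>= 4.1 t 13.07 tcp [ 1.0217 -0.2937  0.4836] q [-0.39  0.98  0.21  0.08  1.31 -0.11]
toolz [ 0.5838 -0.1625 -0.7955] tooly [ 0.764 -0.222  0.606] F [-0.7 -0.7 -1.6] open 0.237
```

```bash
cat > th.py <<'E'
# th.py dx dy dz [ring x y z psi] : bowl target in ring frame (mm) -> rows
import sys
from vis import *
RING=np.array([.5764,-.2245,.123]);PSI=np.deg2rad(-16.1)
OFF=np.array([0,0,.0928])   # bowl in tool frame
import json,os
if os.path.exists('off.json'): OFF=np.array(json.load(open('off.json')))
if os.path.exists('ring.json'):
    j=json.load(open('ring.json'));RING=np.array(j[:3]);PSI=np.deg2rad(j[3])
def st():
    s=ctrl.get_state();M=R.from_quat(s['tcp_rot']).as_matrix();b=s['eef_pos']+M@OFF
    return s,M,b
if __name__=="__main__":
    s,M,b=st();Rz=R.from_euler('z',PSI).as_matrix()
    print('t',round(s['time'],2),'bowl in ring mm',np.round(Rz.T@(b-RING)*1000,1),'tilt',round(np.rad2deg(np.arccos(-M[2,2])),1),'head',round(np.rad2deg(np.arctan2(M[1,2],M[0,2])),1),'F',np.round(s['contact_force'],1),'open',round(s['opening'],3),'q',np.round(s['qpos'],2))
    v=list(map(float,sys.argv[1:]))
    for k in range(0,len(v),3):
        p=RING+Rz@np.array(v[k:k+3])/1000
        print(v[k:k+3],'->',np.round(M.T@(p-b)/.025,2))
E
python3 th.py 55 0 90 55 0 10 ; python3 -m creep '[0,0,0,0]'>/dev/null; python3 th.py 60 0 90 60 0 10 
```

```text
t 13.07 bowl in ring mm [503.2  57.6 286.8] tilt 37.3 head -15.6 F [-0.7 -0.7 -1.6] open 0.237 q [-0.39  0.98  0.21  0.08  1.31 -0.11]
[55.0, 0.0, 90.0] -> [ -2.3  -19.03  -4.62]
[55.0, 0.0, 10.0] -> [ -2.32 -20.97  -2.07]
t 13.15 bowl in ring mm [503.   57.6 288.2] tilt 37.4 head -15.6 F [-0.3  0.3 -1.6] open 0.237 q [-0.39  0.98  0.21  0.08  1.31 -0.11]
[60.0, 0.0, 90.0] -> [ -2.3  -18.89  -4.47]
[60.0, 0.0, 10.0] -> [ -2.32 -20.83  -1.92]
```

```bash
python3 -m creep '[-2.3,-18.9,-4.5,0, -2.3,-18.9,-4.5,0, -2.3,-18.9,-4.5,0, -2.3,-18.9,-4.5,0, -2.3,-18.9,-4.5,0, -2.3,-18.9,-4.5,0, -2.3,-18.9,-4.5,0, -2.3,-18.9,-4.5,0, -2.3,-18.9,-4.5,0, -2.3,-18.9,-4.5,0, -2.3,-18.9,-4.5,0, -2.3,-18.9,-4.5,0, -2.3,-18.9,-4.5,0, -2.3,-18.9,-4.5,0]'|head -4; python3 th.py 60 0 40
python3 - <<'E'
from vis import *
a=save('scene','s3.png');b=save('top','t3.png');np.savez('ims3.npz',top=b,scene=a)
crop(a,150,130,160,160,4,'s3c.png');crop(b,330,130,150,130,5,'t3c.png')
E
```

```text
time: 14.32
eef_pos: [0.5705, -0.2212, 0.2771]
tcp_rot: [0.76, 0.571, 0.191, 0.246]
contact_force: [-0.2, 1.3, -4.4]
t 14.32 bowl in ring mm [48.3  2.4 79.3] tilt 36.3 head -15.2 F [-0.2  1.3 -4.4] open 0.237 q [-0.62 -0.19  2.08  0.34  0.68 -0.54]
[60.0, 0.0, 40.0] -> [-0.11 -0.55  1.54]
```

View pics/s3c.png

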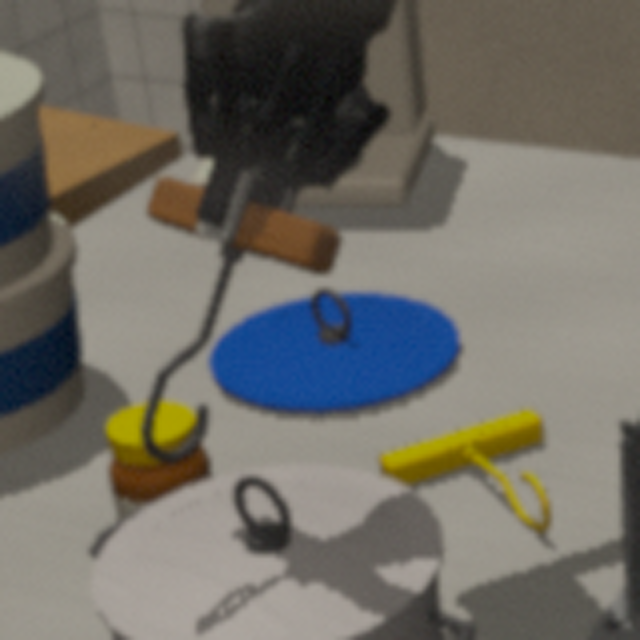

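View pics/t3c.png

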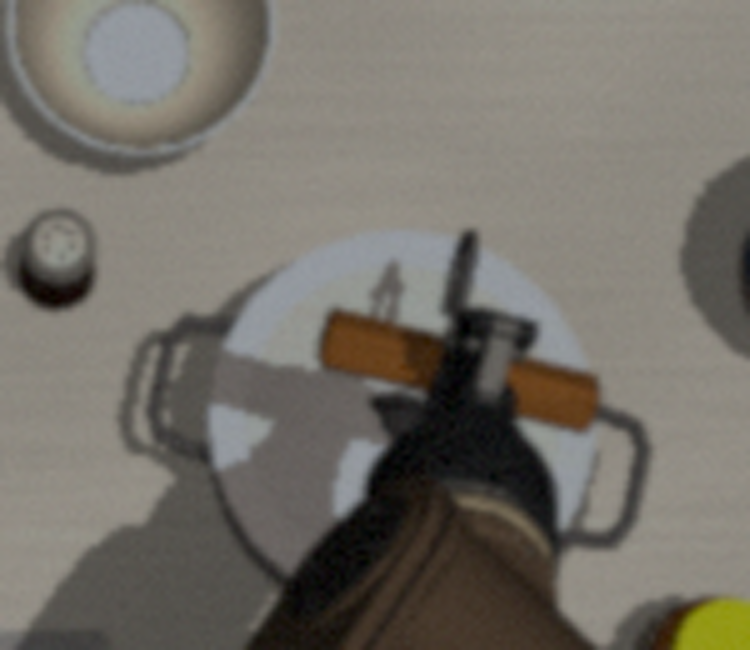

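```bash
cat > ovh.py <<'E'
import sys
from th import *
from ringfit import ringpts
def hookpts(M,o):
    th=np.deg2rad(np.linspace(146.3,360,30))
    P=[[0,0,0],[0,0,44-105]]+[[18-18*t,0,0] for t in []]
    H=np.array([[0,0,0],[0,0,-61],[18,0,-93],[18,0,-105]]+[[18*np.cos(a),0,-105+18*np.sin(a)] for a in th[::-1]])/1000
    # hook axes: x=tool y, z=-tool z
    return o+H[:,[0]]*M[:,1]-H[:,[2]]*(-1)*0+(-H[:,[2]])*M[:,2]
def draw(cam,im,M,b,name,box,k):
    im=cv2.resize(im,None,fx=k,fy=k,interpolation=cv2.INTER_CUBIC)
    o=b-.105*M[:,2]
    cv2.polylines(im,[((proj(cam,hookpts(M,o))+.5)*k).round().astype(np.int32)],False,(255,0,0),1)
    cv2.polylines(im,[((proj(cam,ringpts(RING,PSI,RING[2]))+.5)*k).round().astype(np.int32)],True,(0,255,0),1)
    hx=M[:,1];hy=np.cross(-M[:,2],hx)
    for sx in(-.012,.012):
        Q=np.array([o+sx*M[:,2]+a*.011*hx+c*.06*hy for a,c in((-1,-1),(1,-1),(1,1),(-1,1))])
        cv2.polylines(im,[((proj(cam,Q)+.5)*k).round().astype(np.int32)],True,(0,255,255),1)
    u,v,w,h=[q*k for q in box];cv2.imwrite('pics/'+name,im[v:v+h,u:u+w,::-1])
if __name__=="__main__":
    tag=sys.argv[1]
    a=imaging.read_camera('scene');bb=imaging.read_camera('top');np.savez(f'ims{tag}.npz',top=bb,scene=a)
    s,M,b=st()
    draw('scene',a,M,b,f's{tag}o.png',(170,160,110,130),5);draw('top',bb,M,b,f't{tag}o.png',(350,150,110,100),6)
E
python3 ovh.py 4; python3 th.py 60 0 40
```

```text
t 14.52 bowl in ring mm [60.4 -0.6 93.9] tilt 37.5 head -15.7 F [ 0.1 -0.2 -0.3] open 0.238 q [-0.62 -0.18  2.05  0.34  0.68 -0.54]
[60.0, 0.0, 40.0] -> [ 0.02 -1.32  1.7 ]
```

View pics/s4o.png

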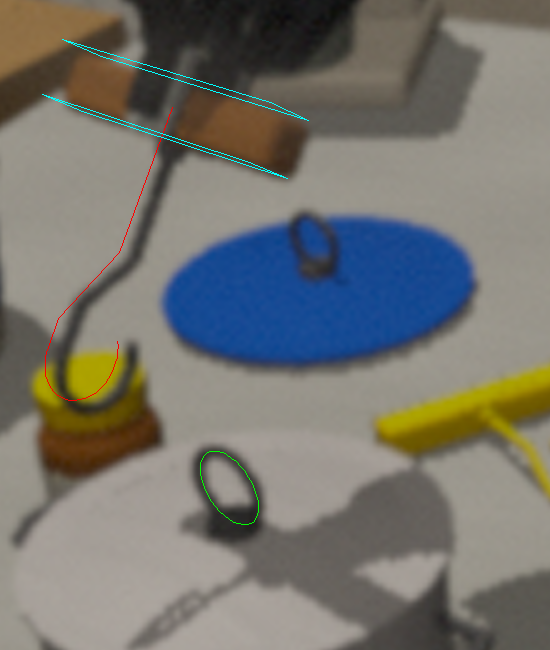

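View pics/t4o.png

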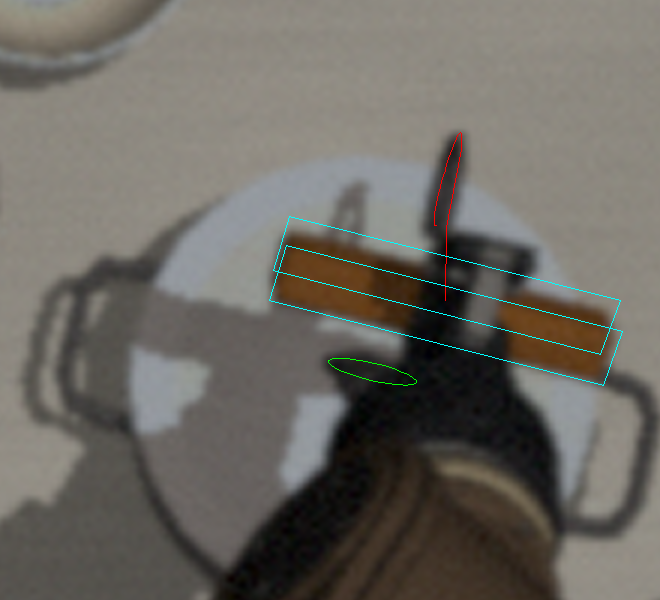

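```bash
python3 ovh.py 5; python3 th.py 60 0 40; cd pics; python3 -c "
import cv2,numpy as np
a=cv2.imread('s5o.png');b=cv2.imread('t5o.png');a=cv2.resize(a,(400,473));b=cv2.resize(b,(400,364));b=np.vstack([b,np.zeros((109,400,3),np.uint8)]);cv2.imwrite('m5.png',np.hstack([a,b]))"
```

```text
t 14.62 bowl in ring mm [61.  -0.5 94.2] tilt 37.5 head -15.7 F [ 0.8  0.1 -0.4] open 0.236 q [-0.62 -0.18  2.05  0.34  0.68 -0.54]
[60.0, 0.0, 40.0] -> [ 0.01 -1.35  1.69]
```

View pics/m5.png

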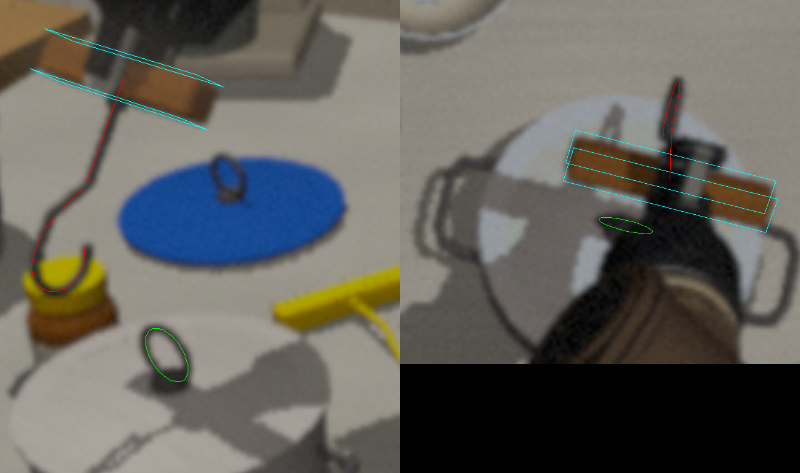

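```bash
cat > zoom.py <<'E'
import sys
from ovh import *
tag=sys.argv[1]
d=np.load(f'ims{tag}.npz');s,M,b=st()
q=proj('scene',b)[0].astype(int);draw('scene',d['scene'],M,b,'z1.png',(q[0]-30,q[1]-25,60,75),8)
q=proj('top',b)[0].astype(int);draw('top',d['top'],M,b,'z2.png',(q[0]-20,q[1]-15,40,40),12)
q=proj('scene',RING)[0].astype(int);draw('scene',d['scene'],M,b,'z3.png',(q[0]-20,q[1]-20,40,40),12)
a=[cv2.resize(cv2.imread('pics/'+f),None,fx=w,fy=w) for f,w in(('z1.png',.6),('z2.png',.75),('z3.png',.75))]
H=360;cv2.imwrite('pics/z%s.png'%tag,np.hstack([np.vstack([i[:H],np.zeros((max(0,H-i.shape[0]),i.shape[1],3),np.uint8)])[:H] for i in a])[:, :800])
E
python3 zoom.py 5
```

```text
(no output)
```

View pics/z5.png

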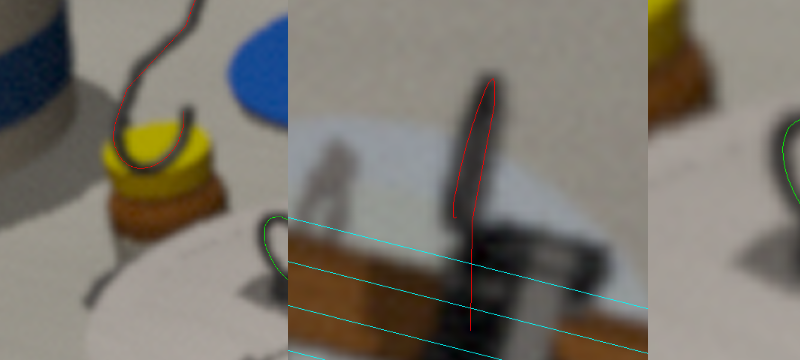

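```bash
python3 - <<'E'
from ovh import *
d=np.load('ims5.npz');s,M,b=st()
q=proj('scene',RING)[0].astype(int);draw('scene',d['scene'],M,b,'z3.png',(q[0]-16,q[1]-16,32,32),12)
d0=np.load('ims0.npz')
q=proj('top',RING)[0].astype(int);draw('top',d0['top'],M,b,'z4.png',(q[0]-16,q[1]-16,32,32),12)
cv2.imwrite('pics/z34.png',np.hstack([cv2.imread('pics/z3.png'),cv2.imread('pics/z4.png')]))
E
```

```text
(no output)
```

View pics/z34.png

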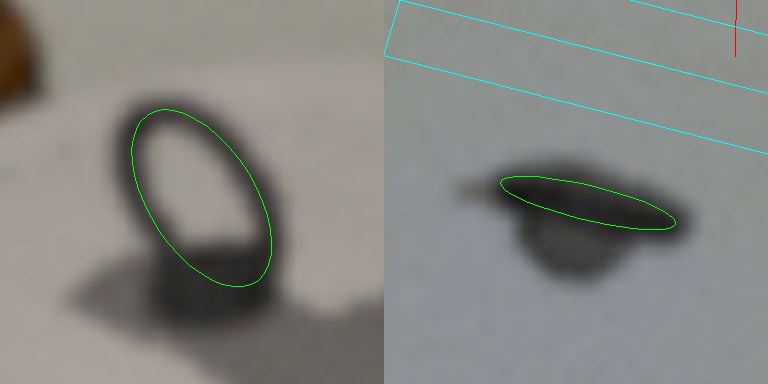

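```bash
python3 th.py 60 -.5 10 45 -.5 10 10 -.5 10 -3 -.5 10
```

```text
t 14.62 bowl in ring mm [61.  -0.5 94.2] tilt 37.5 head -15.7 F [ 0.8  0.1 -0.4] open 0.236 q [-0.62 -0.18  2.05  0.34  0.68 -0.54]
[60.0, -0.5, 10.0] -> [-0.01 -2.08  2.65]
[45.0, -0.5, 10.0] -> [-0.01 -2.56  2.28]
[10.0, -0.5, 10.0] -> [-0.01 -3.67  1.43]
[-3.0, -0.5, 10.0] -> [-0.01 -4.08  1.11]
```

```bash
python3 -m creep '[0,-0.5,0.7,0, 0,-1,1.3,0, 0,-1.6,2,0, 0,-2.08,2.65,0, 0,-2.35,2.45,0, 0,-2.56,2.28,0, 0,-2.56,2.28,0, 0,-2.56,2.28,0]'|head -4;  python3 ovh.py 6; python3 zoom.py 6;python3 th.py  45 -.5 10 30 -.5 10 20 -.5 9.5 10 -.5 9.5 -3 -.5 10
```

```text
time: 15.28
eef_pos: [0.5639, -0.2214, 0.2063]
tcp_rot: [0.757, 0.57, 0.195, 0.255]
contact_force: [0.2, -0.4, -0.7]
t 15.38 bowl in ring mm [43.5 -0.   9.2] tilt 37.4 head -15.7 F [-0.4 -0.3 -2.7] open 0.233 q [-0.63 -0.13  2.17  0.44  0.52 -0.67]
[45.0, -0.5, 10.0] -> [-0.02  0.07  0.01]
[30.0, -0.5, 10.0] -> [-0.02 -0.41 -0.35]
[20.0, -0.5, 9.5] -> [-0.02 -0.74 -0.58]
[10.0, -0.5, 9.5] -> [-0.02 -1.06 -0.82]
[-3.0, -0.5, 10.0] -> [-0.02 -1.46 -1.15]
```

View pics/s6o.png

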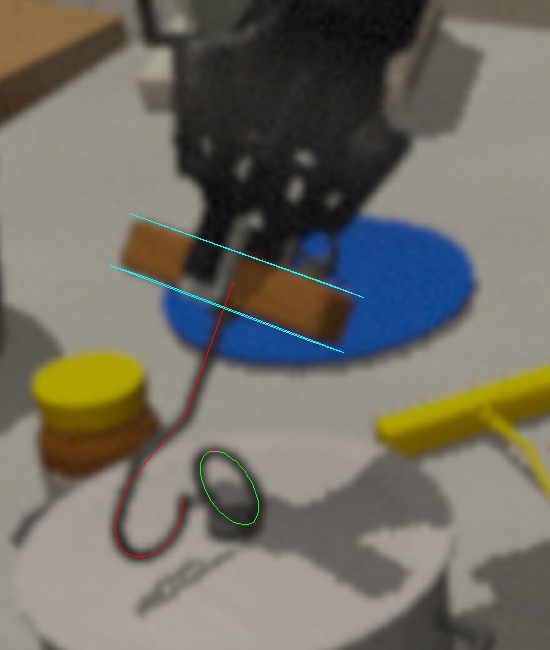

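View pics/t6o.png

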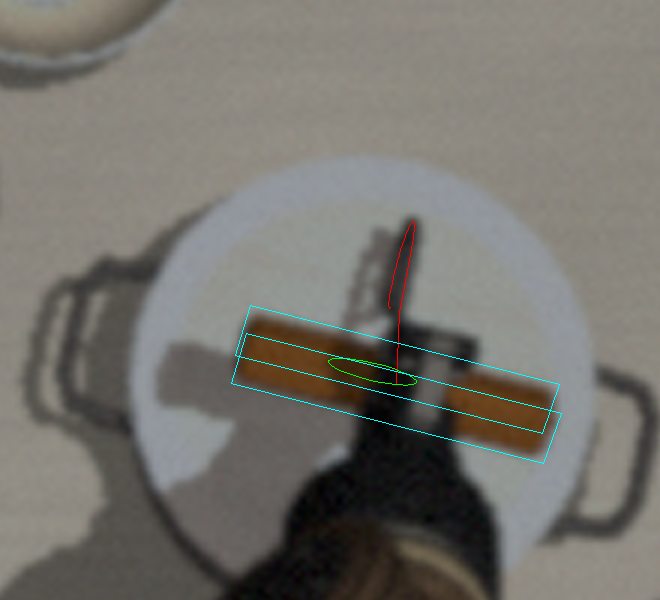

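```bash
python3 -m creep '[-0.02,-0.2,-0.17,0, -0.04,-0.41,-0.35,0, -0.04,-0.58,-0.47,0, -0.04,-0.74,-0.58,0, -0.04,-0.9,-0.7,0, -0.04,-1.06,-0.82,0, -0.04,-1.06,-0.82,0]'; python3 th.py -3 -1 10
```

```text
time: 15.97
eef_pos: [0.5295, -0.212, 0.2035]
tcp_rot: [0.757, 0.57, 0.194, 0.253]
contact_force: [0.1, 0.5, -1.4]
opening: 0.237
t 15.97 bowl in ring mm [ 7.6 -0.5  6.5] tilt 37.2 head -15.6 F [ 0.1  0.5 -1.4] open 0.237 q [-0.66 -0.22  2.25  0.46  0.55 -0.7 ]
[-3.0, -1.0, 10.0] -> [-0.02 -0.25 -0.37]
```

```bash
python3 -m creep '[0,-0.12,-0.18,0, -0.02,-0.25,-0.37,0, -0.02,-0.25,-0.37,0,-0.02,-0.25,-0.37,0]'|tail -2;  python3 ovh.py 7;python3 th.py -5 -.5 12 -3 -.5 22 0 -.5 35 
```

```text
contact_force: [0.4, 0.1, -2.1]
opening: 0.236
t 16.4 bowl in ring mm [-2.  -1.1 10.4] tilt 37.2 head -15.6 F [-0.5  0.7 -1.8] open 0.238 q [-0.67 -0.25  2.26  0.46  0.57 -0.71]
[-5.0, -0.5, 12.0] -> [ 0.03 -0.05 -0.12]
[-3.0, -0.5, 22.0] -> [ 0.03  0.25 -0.39]
[0.0, -0.5, 35.0] -> [ 0.03  0.66 -0.74]
```

View pics/s7o.png

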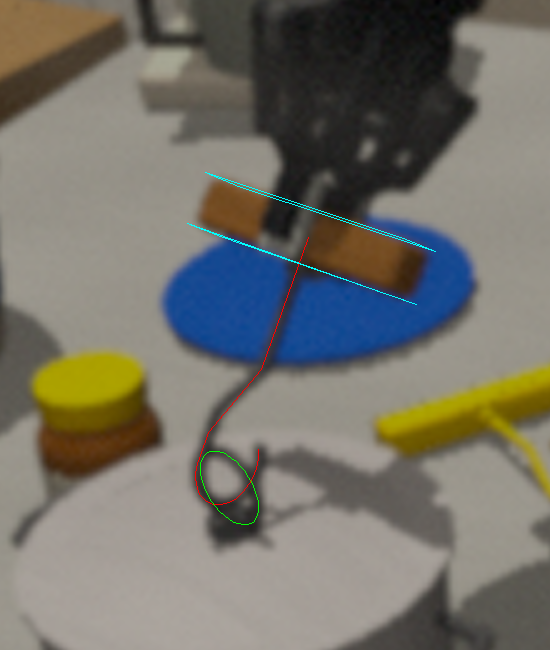

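View pics/t7o.png

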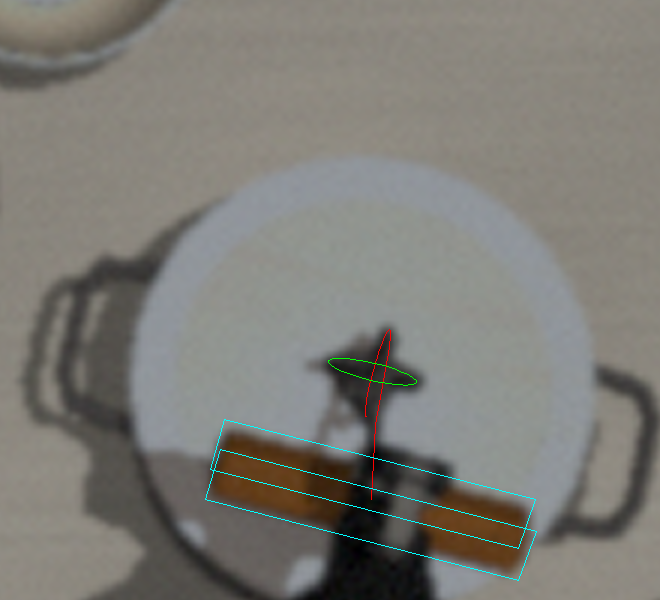

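The hook is through the ring and the wrist force is near zero. In the scene picture the tip is at about (222,250), beyond the ring at (216,257). Now I'm lifting slowly.

```bash
python3 -m creep '[0,-0.05,-0.12,0, 0,0.1,-0.26,0, 0.03,0.25,-0.39,0, 0.03,0.45,-0.56,0, 0.03,0.66,-0.74,0, 0.03,0.9,-1,0, 0.03,0.9,-1,0, 0.03,0.9,-1,0]'|tail -2;  python3 ovh.py 8;python3 th.py 0 0 60 0 0 100
```

```text
contact_force: [-1.9, -0.4, -4.0]
opening: 0.238
t 17.17 bowl in ring mm [ 0.  -0.2 42.7] tilt 37.1 head -15.5 F [-0.5 -0.4 -4.9] open 0.238 q [-0.67 -0.29  2.23  0.41  0.63 -0.65]
[0.0, 0.0, 60.0] -> [ 0.01  0.42 -0.55]
[0.0, 0.0, 100.0] -> [ 0.02  1.38 -1.83]
```

View pics/s8o.png

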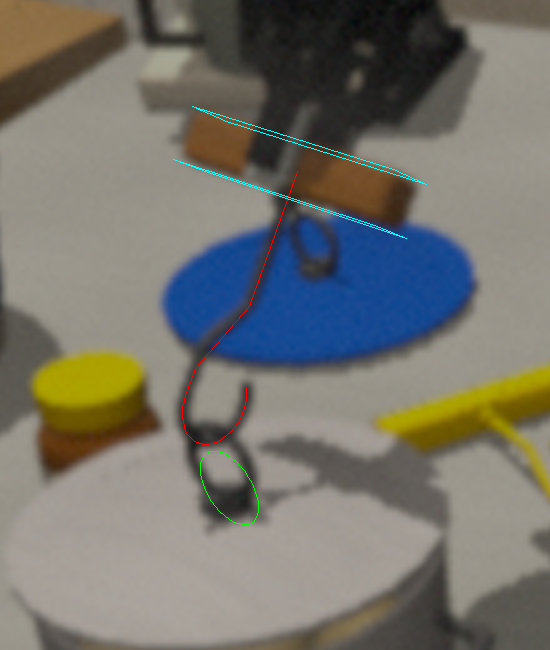

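View pics/t8o.png

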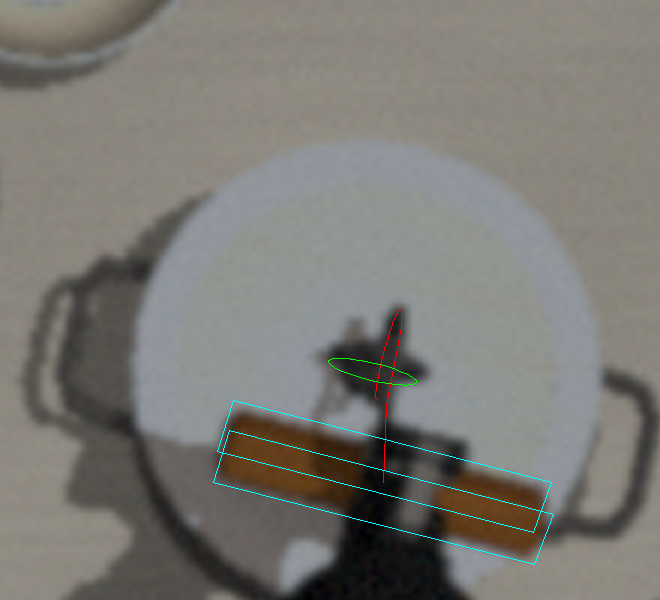

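```bash
python3 -m creep '[0,0.2,-0.3,0, 0,0.6,-0.8,0, 0,1.1,-1.5,0, 0,1.6,-2.1,0, 0,2,-2.6,0, 0,2.1,-2.8,0, 0,2.1,-2.8,0]'|tail -2; python3 - <<'E'
from th import *
s,M,b=st();print('bowl',b,'tcp',s['eef_pos'],np.round(s['contact_force'],1),s['time'],np.round(s['qpos'],2))
for p in([.575,0,.255],[.5535,.245,.255],[.5535,.245,.110]): print(p,np.round(M.T@(np.array(p)-b)/.025,2))
E
```

```text
contact_force: [1.1, -0.9, -3.2]
opening: 0.234
bowl [ 0.57691078 -0.22611155  0.25707617] tcp [ 0.5226145  -0.21086525  0.33077356] [ 1.1 -0.9 -3.2] 17.75 [-0.67 -0.37  2.12  0.33  0.8  -0.55]
[0.575, 0, 0.255] [ 8.67 -2.11 -1.46]
[0.5535, 0.245, 0.255] [17.86 -4.92 -3.58]
[0.5535, 0.245, 0.11] [17.84 -8.45  1.03]
```

```bash
python3 -m creep '[0.2,0,0,0, 0.7,-0.2,-0.1,0, 1.4,-0.4,-0.3,0, 2.5,-0.7,-0.5,0, 3.6,-1,-0.7,0, 4.6,-1.3,-0.9,0, 5.7,-1.6,-1.1,0, 6.8,-1.9,-1.4,0, 7.9,-2.2,-1.6,0, 8.9,-2.5,-1.8,0, 10,-2.8,-2,0, 11.1,-3.1,-2.2,0, 12.1,-3.3,-2.4,0, 13.2,-3.6,-2.6,0, 14.3,-3.9,-2.9,0, 15.4,-4.2,-3.1,0, 16.3,-4.5,-3.3,0, 17,-4.7,-3.4,0, 17.5,-4.8,-3.5,0, 17.9,-4.9,-3.6,0]'; python3 -m creep '[0,0,0,0, 0,0,0,0, 0,0,0,0, 0,0,0,0]'|tail -2;  cat > lidc.py <<'E'
import sys
from th import *
from meas import ell
tag=sys.argv[1];z=float(sys.argv[2])
a=save('scene',f's{tag}.png');b=save('top',f't{tag}.png');np.savez(f'ims{tag}.npz',top=b,scene=a)
for c in('top','scene'):
  for q in imaging.silhouettes(c,'lid'):
    e=ell(q['mask']);print(c,round(q['p'],2),np.round(e[0],1),np.round(e[1],1),q['mask'].sum(),np.round(onz(c,e[0],z),4))
s,M,bb=st();print('bowl',np.round(bb,4),'F',np.round(s['contact_force'],1),'t',round(s['time'],2),'q',np.round(s['qpos'],2),'tilt',M[:,2])
E
python3 lidc.py 9 .188
```

```text
time: 19.42
eef_pos: [0.4978, 0.2636, 0.325]
tcp_rot: [0.757, 0.571, 0.193, 0.251]
contact_force: [0.2, -0.1, -4.6]
opening: 0.239
contact_force: [-1.1, 0.1, -4.2]
opening: 0.234
top 0.97 [480.  361.2] [74.2 76.7] 4466 [ 0.2231 -0.3543  0.188 ]
top 0.8 [213.9 221.7] [80.4 83.5] 4536 [0.5532 0.2413 0.188 ]
top 0.69 [325.5 275.4] [59.7 61.4] 1928 [ 0.4234 -0.013   0.188 ]
top 0.6 [358.1 134.3] [51.8 54.3] 2217 [ 0.7516 -0.0973  0.188 ]
scene 0.86 [439.3 265.4] [ 59.7 110.4] 5148 [0.5573 0.2426 0.188 ]
scene 0.77 [232.9 217.7] [30.3 61.4] 1444 [ 0.5086 -0.21    0.188 ]
scene 0.59 [461.2 204.3] [85.7 91.2] 1204 [0.2892 0.2586 0.188 ]
bowl [0.5533 0.246  0.2544] F [ 1.  -0.3 -3.4] t 19.95 q [ 0.49 -0.23  2.02 -0.55  0.92  1.01] tilt [ 0.58266106 -0.1623775  -0.79632885]
```

View pics/s9.png

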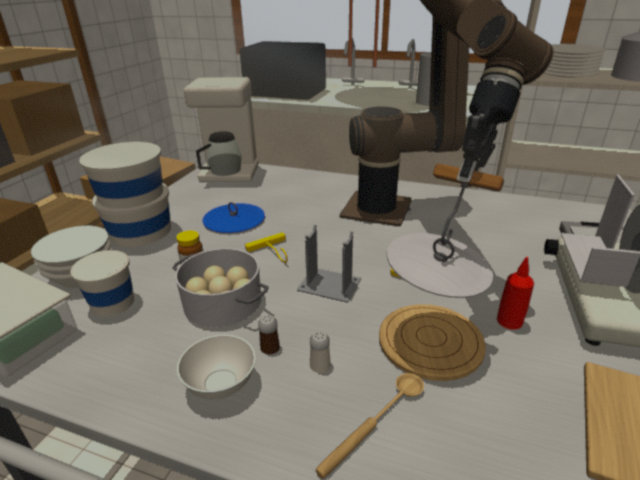

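View pics/t9.png

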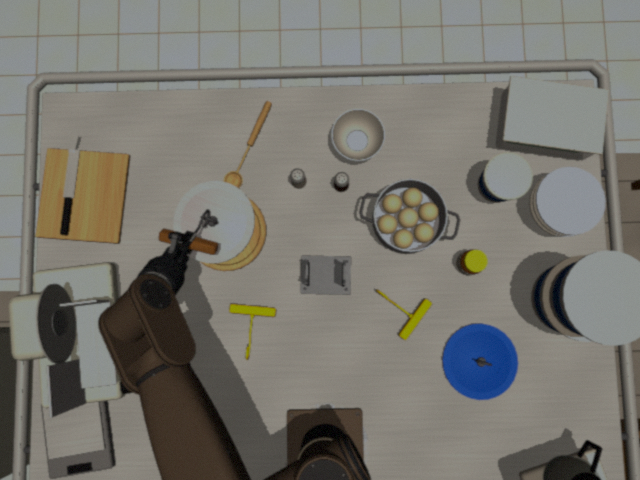

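```bash
python3 -m creep '[0,-0.2,0.2,0, 0,-0.6,0.7,0, 0,-1,1.3,0, 0,-1.5,2,0, 0,-2,2.6,0, 0,-2.5,3.3,0, 0,-3,4,0, 0,-3.4,4.5,0, 0,-3.65,4.8,0, 0,-3.75,4.9,0, 0,-3.75,4.9,0, 0,-3.75,4.9,0, 0,-3.75,4.9,0]'; python3 lidc.py 10 .035
```

```text
time: 21.03
eef_pos: [0.4998, 0.2631, 0.1758]
tcp_rot: [0.757, 0.57, 0.196, 0.253]
contact_force: [-0.7, 0.2, -5.4]
opening: 0.24
top 0.9 [480.2 361.3] [74.4 77.9] 4556 [ 0.2065 -0.3944  0.035 ]
top 0.56 [222.2 229.5] [73.2 74.9] 3566 [0.5553 0.2511 0.035 ]
scene 0.75 [233.6 217.6] [29.4 62.4] 1453 [ 0.2551 -0.3686  0.035 ]
scene 0.69 [434.9 330.1] [ 65.6 100.9] 5083 [0.5575 0.2526 0.035 ]
bowl [0.5536 0.2479 0.1013] F [ 0.5  0.3 -4.5] t 21.23 q [ 0.49 -0.06  2.17 -0.74  0.67  1.27] tilt [ 0.58416534 -0.16130468 -0.79544431]
```

```bash
cat > lov.py <<'E'
import sys
from ovh import *
tag=sys.argv[1];cx,cy,zl=map(float,sys.argv[2:5]);d=np.load(f'ims{tag}.npz');t=np.linspace(0,6.28,80);o=[]
for cam,box,k in(('scene',(360,215,150,170),5),('top',(170,170,115,115),6)):
    im=cv2.resize(d[cam],None,fx=k,fy=k,interpolation=cv2.INTER_CUBIC)
    for c,r,z,col in(((cx,cy),.096,zl+.010,(0,255,0)),((.5535,.245),.105,.018,(255,0,255)),((.5535,.245),.105,0.,(0,0,255))):
        cv2.polylines(im,[((proj(cam,np.c_[c[0]+r*np.cos(t),c[1]+r*np.sin(t),t*0+z])+.5)*k).round().astype(np.int32)],True,col,1)
    u,v,w,h=[q*k for q in box];im=im[v:v+h,u:u+w];o.append(cv2.resize(im,(400,int(400*h/w))))
H=max(i.shape[0] for i in o);o=[np.vstack([i,np.zeros((H-i.shape[0],400,3),np.uint8)]) for i in o]
cv2.imwrite(f'pics/lov{tag}.png',np.hstack(o)[:,:,::-1])
E
python3 lov.py 10 .5536 .2479 .032
```

```text
(no output)
```

View pics/lov10.png

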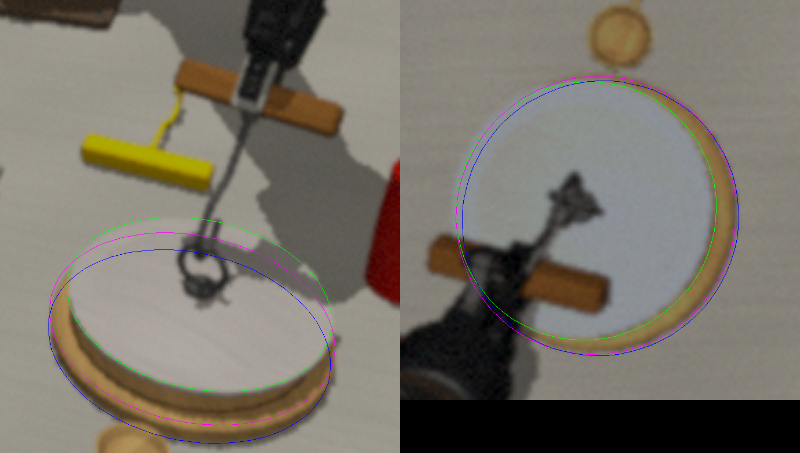

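```bash
python3 -m creep '[-0.15,0,0,0, -0.15,0,0,0, -0.15,-0.1,0.15,0, -0.15,-0.2,0.3,0, -0.15,-0.3,0.42,0, -0.15,-0.4,0.55,0, -0.15,-0.5,0.67,0, -0.15,-0.6,0.8,0, -0.15,-0.67,0.9,0, -0.15,-0.67,0.9,0, -0.15,-0.67,0.9,0]'; python3 lidc.py 11 .028;python3 lov.py 11 .5536 .245 .018
```

```text
time: 22.15
eef_pos: [0.4982, 0.2591, 0.1457]
tcp_rot: [0.757, 0.57, 0.194, 0.253]
contact_force: [0.0, 0.0, -0.6]
opening: 0.236
top 0.71 [225.7 231. ] [71.7 72.8] 3400 [0.5521 0.2435 0.028 ]
top 0.64 [480.  361.3] [74.5 76.6] 4500 [ 0.2059 -0.3958  0.028 ]
scene 0.89 [233.2 217.6] [29.3 62.4] 1443 [ 0.2441 -0.377   0.028 ]
scene 0.71 [431.7 334.4] [ 65.5 100.1] 5052 [0.5642 0.2481 0.028 ]
bowl [0.5524 0.2442 0.0724] F [-0.1  1.5 -1.4] t 22.35 q [ 0.48 -0.02  2.19 -0.79  0.62  1.34] tilt [ 0.5831852  -0.16188879 -0.79604462]
```

View pics/lov11.png

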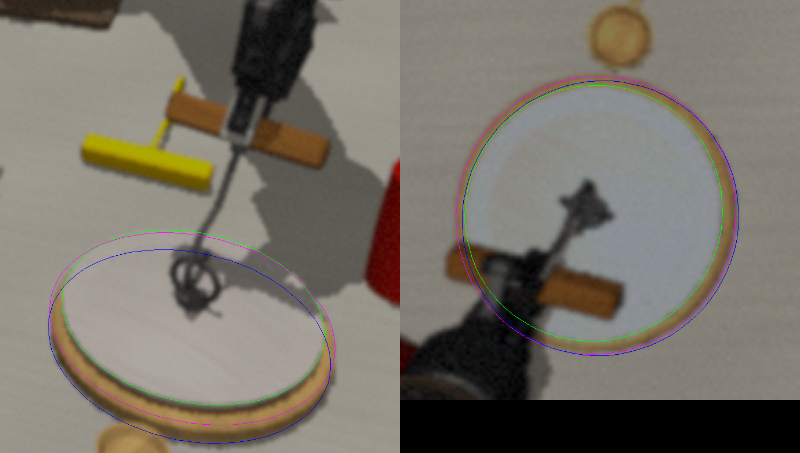

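```bash
echo '[0.5528,0.2443,0.057,-16]' > ring.json; python3 - <<'E'
from ovh import *
d=np.load('ims11.npz');s,M,b=st()
Z=np.zeros_like
q=proj('scene',RING)[0].astype(int);draw('scene',d['scene'],M,b,'z3.png',(q[0]-16,q[1]-20,32,32),12)
q=proj('top',RING)[0].astype(int);draw('top',d['top'],M,b,'z4.png',(q[0]-16,q[1]-16,32,32),12)
raw=[]
for c in('scene','top'):
    q=proj(c,RING)[0].astype(int);v0=q[1]-(20 if c=='scene' else 16);raw.append(cv2.resize(d[c][v0:v0+32,q[0]-16:q[0]+16],(384,384),interpolation=cv2.INTER_CUBIC)[:,:,::-1])
o=np.vstack([np.hstack([cv2.imread('pics/z3.png'),cv2.imread('pics/z4.png')]),np.hstack(raw)]);cv2.imwrite('pics/z11.png',o[:600] if 0 else cv2.resize(o,(600,600)))
E
python3 th.py 0 0 10
```

```text
t 22.35 bowl in ring mm [-0.3 -0.2 15.4] tilt 37.2 head -15.5 F [-0.1  1.5 -1.4] open 0.235 q [ 0.48 -0.02  2.19 -0.79  0.62  1.34]
[0.0, 0.0, 10.0] -> [ 0.01 -0.12  0.18]
```

View pics/z11.png

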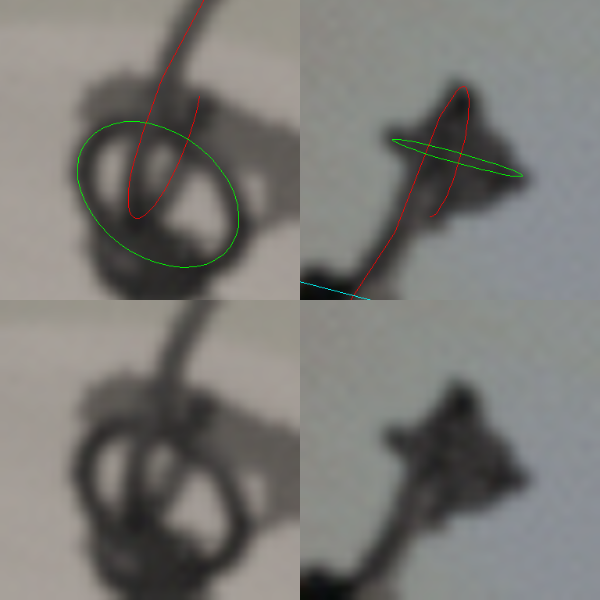

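```bash
python3 th.py -3 -1 10 14 -1 9.5 25 -1 10 60 -1 10
```

```text
t 22.35 bowl in ring mm [-0.3 -0.2 15.4] tilt 37.2 head -15.5 F [-0.1  1.5 -1.4] open 0.235 q [ 0.48 -0.02  2.19 -0.79  0.62  1.34]
[-3.0, -1.0, 10.0] -> [-0.03 -0.22  0.11]
[14.0, -1.0, 9.5] -> [-0.03  0.31  0.53]
[25.0, -1.0, 10.0] -> [-0.03  0.68  0.78]
[60.0, -1.0, 10.0] -> [-0.03  1.79  1.63]
```

```bash
python3 -m creep '[-0.03,-0.12,0.05,0, -0.03,-0.22,0.11,0, -0.03,-0.22,0.11,0, -0.03,-0.22,0.11,0, -0.03,-0.1,0.2,0, -0.03,0.05,0.32,0]'; python3 th.py 14 -1 9.5 25 -1 10 60 -1 10
```

```text
time: 22.85
eef_pos: [0.5037, 0.2569, 0.1403]
tcp_rot: [0.757, 0.57, 0.194, 0.253]
contact_force: [0.4, 0.6, -2.0]
opening: 0.237
t 22.85 bowl in ring mm [ 5.5 -1.   9.4] tilt 37.2 head -15.5 F [ 0.4  0.6 -2. ] open 0.237 q [ 0.47 -0.01  2.19 -0.8   0.61  1.34]
[14.0, -1.0, 9.5] -> [-0.    0.27  0.2 ]
[25.0, -1.0, 10.0] -> [-0.    0.64  0.45]
[60.0, -1.0, 10.0] -> [-0.    1.75  1.3 ]
```

```bash
python3 -m creep '[0,0.1,0.08,0, 0,0.2,0.14,0, 0,0.3,0.21,0, 0,0.42,0.3,0, 0,0.53,0.38,0, 0,0.64,0.45,0]'; python3 th.py 14 -1 9.5 25 -1 10 60 -1 10
```

```text
time: 23.35
eef_pos: [0.5227, 0.2512, 0.1409]
tcp_rot: [0.757, 0.57, 0.194, 0.253]
contact_force: [-0.1, 0.4, -1.4]
opening: 0.239
t 23.35 bowl in ring mm [25.3 -1.3 10. ] tilt 37.2 head -15.6 F [-0.1  0.4 -1.4] open 0.239 q [ 0.44  0.02  2.16 -0.79  0.59  1.31]
[14.0, -1.0, 9.5] -> [ 0.01 -0.37 -0.26]
[25.0, -1.0, 10.0] -> [ 0.01 -0.01 -0.01]
[60.0, -1.0, 10.0] -> [0.01 1.11 0.84]
```

```bash
python3 -m creep '[0,0.3,0.2,0, 0,0.7,0.5,0, 0,1.1,0.84,0, 0,1.25,1,0, 0,1.4,0.8,0, 0,2,0,0, 0,3,-1.4,0, 0,4,-2.7,0, 0,4.8,-3.9,0]'; python3 lidc.py 12 .028; python3 lov.py 12 .5528 .2443 .018
```

```text
time: 24.1
eef_pos: [0.5572, 0.2405, 0.2938]
tcp_rot: [0.757, 0.57, 0.195, 0.253]
contact_force: [1.4, 0.4, -0.7]
opening: 0.235
top 0.96 [227.4 232.2] [67.9 75.6] 3476 [0.5489 0.239  0.028 ]
top 0.7 [480.  361.2] [73.6 77. ] 4467 [ 0.206  -0.3958  0.028 ]
scene 0.93 [233.5 217.5] [29.1 62. ] 1420 [ 0.2429 -0.3766  0.028 ]
scene 0.68 [432.  334.5] [65.1 99.1] 5070 [0.5643 0.2486 0.028 ]
scene 0.39 [516.3 296.1] [30.5 75.1] 1582 [0.3802 0.4066 0.028 ]
bowl [0.6117 0.2258 0.2195] F [-0.4 -0.4 -1.8] t 24.3 q [ 0.39 -0.12  1.99 -0.54  0.81  0.96] tilt [ 0.58472829 -0.16111479 -0.79506909]
```

View pics/lov12.png

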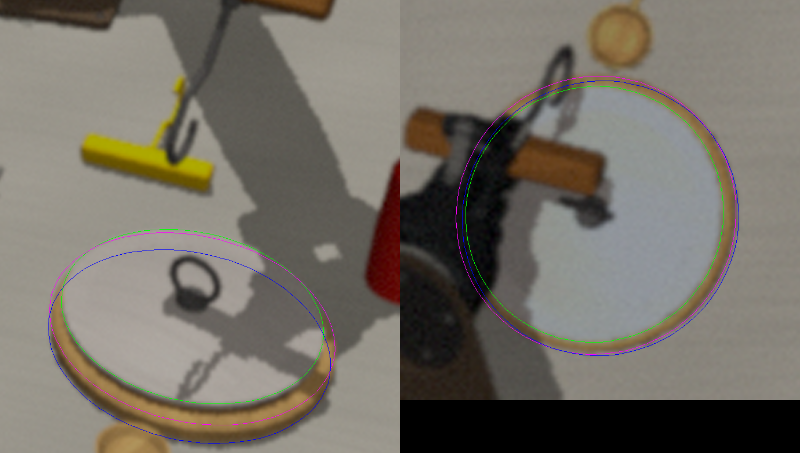

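```bash
python3 go.py .44 -.122 .42 -16
```

```text
shift [-15.2    2.73  -4.44] turn -0.06 rows>= 9.6 t 24.3 tcp [0.5575 0.2407 0.2933] q [ 0.39 -0.12  1.99 -0.54  0.81  0.96]
toolz [ 0.5847 -0.1611 -0.7951] tooly [ 0.763 -0.223  0.606] F [-0.4 -0.4 -1.8] open 0.234
```

```bash
python3 -m creep '[0,1,-1.6,0, -15.2,2.7,-4.4,0, -15.2,2.7,-4.4,0, -15.2,2.7,-4.4,0, -15.2,2.7,-4.4,0, -15.2,2.7,-4.4,0, -15.2,2.7,-4.4,0, -15.2,2.7,-4.4,0, -15.2,2.7,-4.4,0, -15.2,2.7,-4.4,0, -15.2,2.7,-4.4,0, -15.2,2.7,-4.4,0, -15.2,2.7,-4.4,0, -15.2,2.7,-4.4,0]'|head -3; { python3 -m creep '[0,-6,4,0]'; python3 -m creep '[0,-6,4,0]'; python3 -m creep '[0,-6,4,0]'; python3 -m creep '[0,-6,4,0]'; }| grep -A1 eef; python3 go.py .44 -.122 .42 -16
```

```text
time: 25.47
eef_pos: [0.4402, -0.1212, 0.4151]
tcp_rot: [0.758, 0.57, 0.194, 0.251]
eef_pos: [0.4303, -0.1182, 0.3862]
tcp_rot: [0.754, 0.57, 0.197, 0.259]
--
eef_pos: [0.4151, -0.1126, 0.3396]
tcp_rot: [0.756, 0.571, 0.195, 0.254]
--
eef_pos: [0.4011, -0.1079, 0.297]
tcp_rot: [0.756, 0.572, 0.194, 0.252]
--
eef_pos: [0.3978, -0.1068, 0.2684]
tcp_rot: [0.757, 0.573, 0.191, 0.248]
shift [-0.1   5.05 -3.81] turn 0.03 rows>= 3.8 t 25.8 tcp [ 0.3978 -0.1068  0.2684] q [-0.65 -0.82  2.49  0.29  0.9  -0.49]
toolz [ 0.574  -0.157  -0.8037] tooly [ 0.773 -0.22   0.595] F [ 11.1 -14.5   7.5] open 0.235
```

```bash
python3 -c "
from plant import ctrl
print(ctrl.get_state()['qpos'])"; python3 -m creep '[0,2.5,-3.5,0, 0,2.5,-3.5,0, 0,2.5,-3.5,0]'; python3 go.py .44 -.122 .42 -16;  python3 -c "
from plant import ctrl
print(ctrl.get_state()['qpos'])"
```

```text
[-0.65251611 -0.82274669  2.48513249  0.28999883  0.89872618 -0.49110144]
time: 26.05
eef_pos: [0.3969, -0.1071, 0.3798]
tcp_rot: [0.757, 0.572, 0.193, 0.251]
contact_force: [0.0, -0.4, 0.0]
opening: 0.232
shift [-0.1   2.42 -0.19] turn 0.01 rows>= 1.5 t 26.05 tcp [ 0.3969 -0.1071  0.3798] q [-0.66 -0.84  2.3   0.26  1.09 -0.43]
toolz [ 0.5784 -0.1591 -0.8001] tooly [ 0.769 -0.22   0.6  ] F [ 0.  -0.4  0. ] open 0.232
[-0.65686507 -0.84033664  2.29931253  0.25915359  1.08999884 -0.43054747]
```

```bash
{ python3 -m creep '[0,-6,-4.8,0]'; python3 -m creep '[0,-6,-4.8,0]'; python3 -m creep '[0,-6,-4.8,0]'; python3 -m creep '[0,-6,-4.6,0]';python3 -m creep '[0,-6,-4.4,0]';python3 -m creep '[0,-6,-4.2,0]'; }| grep -A1 eef; python3 go.py .44 -.122 .42 -16
```

```text
eef_pos: [0.3797, -0.1021, 0.3859]
tcp_rot: [0.758, 0.573, 0.19, 0.248]
--
eef_pos: [0.3727, -0.0994, 0.3861]
tcp_rot: [0.762, 0.576, 0.181, 0.235]
--
eef_pos: [0.3676, -0.0971, 0.3926]
tcp_rot: [0.764, 0.577, 0.175, 0.227]
--
eef_pos: [0.3621, -0.0945, 0.4008]
tcp_rot: [0.767, 0.579, 0.169, 0.219]
--
eef_pos: [0.3562, -0.0916, 0.4096]
tcp_rot: [0.769, 0.581, 0.162, 0.211]
--
eef_pos: [0.35, -0.0883, 0.419]
tcp_rot: [0.771, 0.582, 0.156, 0.203]
shift [-0.31  3.35  1.86] turn 0.01 rows>= 2.3 t 26.55 tcp [ 0.35   -0.0883  0.419 ] q [-0.67 -0.89  2.22  0.2   1.34 -0.4 ]
toolz [ 0.4769 -0.1323 -0.8689] tooly [ 0.835 -0.239  0.495] F [ 0.4 -0.4 -2.2] open 0.239
```

```bash
{ python3 -m creep '[0,-6,-2.8,0]'; python3 -m creep '[0,-6,-2.7,0]'; python3 -m creep '[0,-6,-2.5,0]'; python3 -m creep '[0,-6,-2.4,0]';python3 -m creep '[0,-6,-2.2,0]';python3 -m creep '[0,-6,-2.1,0]';python3 -m creep '[0,-6,-2,0]';python3 -m creep '[0,-6,-1.8,0]';python3 -m creep '[0,-6,-1.7,0]';python3 -m creep '[0,-6,-1.6,0]'; }| grep -A1 eef|tail -5; python3 go.py .44 -.122 .42 -16
```

```text
eef_pos: [0.294, -0.0307, 0.4678]
tcp_rot: [0.79, 0.592, 0.087, 0.133]
--
eef_pos: [0.2858, -0.0176, 0.4756]
tcp_rot: [0.792, 0.593, 0.078, 0.127]
shift [-2.18  6.12  4.27] turn -0.02 rows>= 4.7 t 27.38 tcp [ 0.2858 -0.0176  0.4756] q [-0.44 -0.89  2.08  0.02  1.66 -0.15]
toolz [ 0.2739 -0.1091 -0.9555] tooly [ 0.918 -0.265  0.294] F [ 0.1  0.4 -1.4] open 0.233
```

```bash
cat > pull.py <<'E'
# direction helper: pull along azimuth (deg) inward -> tool axes
import sys
from vis import *
s=ctrl.get_state();M=R.from_quat(s['tcp_rot']).as_matrix();p=s['eef_pos']
h=np.arctan2(M[1,2],M[0,2]);print('tilt',round(np.rad2deg(np.arccos(-M[2,2])),2),'head',round(np.rad2deg(h),1),'az',round(np.rad2deg(np.arctan2(p[1],p[0])),1),'r',round(np.hypot(*p[:2]),3),'p',np.round(p,3),'q',np.round(s['qpos'],2),'t',round(s['time'],2))
for a in map(float,sys.argv[1:]):
    u=np.deg2rad(a);print(a,'pull*6',np.round(6*M.T@np.array([-np.cos(u),-np.sin(u),0]),2))
print('down1',np.round(M.T@np.array([0,0,-1]),3),'toolx',np.round(M[:,0],3))
E
python3 pull.py -21.7; python3 go.py .30 -.12 .40 -16
```

```text
tilt 17.15 head -21.7 az -3.5 r 0.286 p [ 0.286 -0.018  0.476] q [-0.44 -0.89  2.08  0.02  1.66 -0.15] t 27.38
-21.7 pull*6 [ 0.53 -5.71 -1.77]
down1 [ 0.028 -0.294  0.956] toolx [ 0.285  0.958 -0.028]
shift [-3.68  0.72  3.49] turn -0.02 rows>= 3.1 t 27.38 tcp [ 0.2858 -0.0176  0.4756] q [-0.44 -0.89  2.08  0.02  1.66 -0.15]
toolz [ 0.2739 -0.1091 -0.9555] tooly [ 0.918 -0.265  0.294] F [ 0.1  0.4 -1.4] open 0.233
```

```bash
python3 -m creep '[-3.7,0.7,3.5,0, -3.7,0.7,3.5,0, -3.7,0.7,3.5,0, -3.7,0.7,3.5,0, -3.7,0.7,3.5,0]' >/dev/null; python3 pull.py -21.7;{ python3 -m creep '[0.6,-5.7,-1.5,0]'; python3 -m creep '[0.6,-5.7,-1.5,0]'; python3 -m creep '[0.6,-5.7,-1.4,0]'; python3 -m creep '[0.6,-5.7,-1.3,0]'; }| grep -A1 eef|tail -2; python3 pull.py -21.7
```

```text
tilt 16.94 head -21.3 az -22.1 r 0.323 p [ 0.299 -0.122  0.397] q [-0.8  -0.85  2.21  0.12  1.52 -0.51] t 27.8
-21.7 pull*6 [ 0.52 -5.72 -1.75]
down1 [ 0.024 -0.29   0.957] toolx [ 0.288  0.957 -0.024]
eef_pos: [0.2638, -0.1046, 0.4259]
tcp_rot: [0.795, 0.596, 0.057, 0.093]
tilt 12.53 head -21.6 az -21.6 r 0.284 p [ 0.264 -0.105  0.426] q [-0.83 -0.9   2.16  0.1   1.68 -0.53] t 28.13
-21.7 pull*6 [ 0.55 -5.83 -1.3 ]
down1 [ 0.02  -0.216  0.976] toolx [ 0.283  0.959 -0.02 ]
```

Working as intended, so I'll continue.

```bash
{ python3 -m creep '[0.6,-5.8,-1,0]'; python3 -m creep '[0.6,-5.8,-0.9,0]'; python3 -m creep '[0.6,-5.8,-0.8,0]'; python3 -m creep '[0.6,-5.9,-0.7,0]';python3 -m creep '[0.6,-5.9,-0.5,0]'; python3 -m creep '[0.6,-5.9,-0.4,0]'; python3 -m creep '[0.6,-5.9,-0.3,0]'; }| grep -A1 eef|tail -2; python3 pull.py -21.7
```

```text
eef_pos: [0.2112, -0.0789, 0.4865]
tcp_rot: [0.8, 0.6, 0.016, 0.028]
tilt 3.66 head -23.2 az -20.5 r 0.226 p [ 0.211 -0.079  0.486] q [-0.86 -0.9   2.04  0.03  1.94 -0.56] t 28.72
-21.7 pull*6 [ 0.57 -5.96 -0.38]
down1 [ 0.008 -0.063  0.998] toolx [ 0.281  0.96  -0.008]
```

```bash
{ python3 -m creep '[0.6,-5.9,-0.1,0]'; python3 -m creep '[0.6,-5.9,0,0]'; python3 -m creep '[0,0,0,0]';  }| grep -A1 eef|tail -2; python3 pull.py -21.7
```

```text
eef_pos: [0.1947, -0.0696, 0.5098]
tcp_rot: [0.8, 0.6, 0.005, 0.012]
tilt 1.47 head -32.3 az -19.7 r 0.207 p [ 0.195 -0.07   0.51 ] q [-0.86 -0.9   1.99  0.01  2.02 -0.58] t 28.97
-21.7 pull*6 [ 0.56 -5.97 -0.15]
down1 [ 0.007 -0.025  1.   ] toolx [ 0.281  0.96  -0.007]
```

```bash
python3 go.py .4365 -.0094 .30 -1.95
```

```text
shift [5.09 8.4  8.57] turn -2.87 rows>= 7.8 t 28.97 tcp [ 0.1947 -0.0696  0.5098] q [-0.86 -0.9   1.99  0.01  2.02 -0.58]
toolz [ 0.0217 -0.0137 -0.9997] tooly [ 0.96  -0.281  0.025] F [-0.3  0.5 -0.7] open 0.232
```

```bash
python3 -m creep '[5.1,8.4,3,-2.87, 5.1,8.4,3,-2.87, 5.1,8.4,3,-2.87, 5.1,8.4,3,-2.87, 5.1,8.4,3,-2.87, 5.1,8.4,3,-2.87, 5.1,8.4,8.5,-2.87, 5.1,8.4,8.5,-2.87, 5.1,8.4,8.5,-2.87, 5.1,8.4,8.5,-2.87, 5.1,8.4,8.5,-2.87, 5.1,8.4,8.5,-2.87, 5.1,8.4,8.5,-2.87]' >/dev/null; python3 - <<'E'
from ovh import *
a=imaging.read_camera('scene');bb=imaging.read_camera('top');np.savez('ims13.npz',top=bb,scene=a)
s,M,b=st();draw('scene',a,M,b,'s13o.png',(270,130,110,170),4);draw('top',bb,M,b,'t13o.png',(275,220,100,85),5)
E
python3 go.py .4365 -.0094 .1328 -1.95
```

```text
shift [ 0.1  -0.2   6.71] turn -0.04 rows>= 4.0 t 30.15 tcp [ 0.4373 -0.0104  0.3006] q [-0.25 -0.33  2.06 -0.    1.39 -0.22]
toolz [ 0.0235 -0.0106 -0.9997] tooly [ 0.999 -0.037  0.024] F [-0.4 -0.7 -1.8] open 0.232
```

View pics/s13o.png

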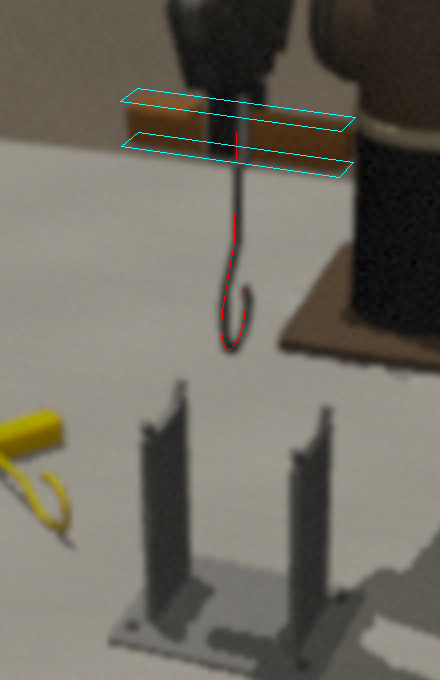

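View pics/t13o.png

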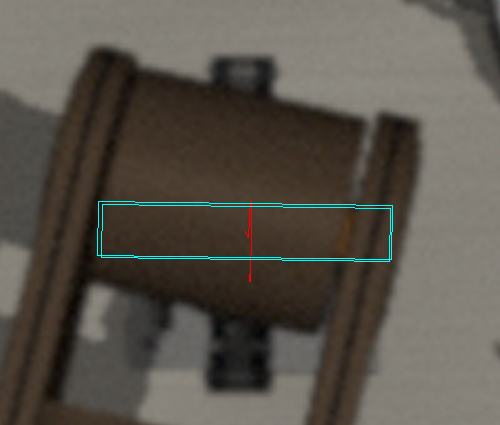

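```bash
python3 -m creep '[0.05,-0.1,1.5,0, 0.05,-0.15,3,0, 0.1,-0.2,4.3,0, 0.1,-0.2,5.3,0, 0.1,-0.2,5.9,0, 0.1,-0.2,6.3,0, 0.1,-0.2,6.5,0, 0.1,-0.2,6.5,0]';python3 go.py .4365 -.0094 .1328 -1.95
```

```text
time: 30.82
eef_pos: [0.4347, -0.0095, 0.1355]
tcp_rot: [0.72, 0.693, 0.003, 0.01]
contact_force: [-0.1, -0.4, -1.4]
opening: 0.233
shift [0.01 0.07 0.11] turn -0.05 rows>= 0.1 t 30.82 tcp [ 0.4347 -0.0095  0.1355] q [-0.25 -0.17  2.24 -0.01  1.05 -0.21]
toolz [ 0.0188 -0.0095 -0.9998] tooly [ 0.999 -0.038  0.019] F [-0.1 -0.4 -1.4] open 0.233
```

```bash
python3 -m creep '[0,0.04,0.08,0, 0,0.06,0.13,0, 0,0.06,0.16,0, 0,0.06,0.16,0]';python3 go.py .4365 -.0094 .1328 -1.95
python3 - <<'E'
from vis import *
a=imaging.read_camera('scene');crop(a,275,190,110,110,5,'s14.png')
E
```

```text
time: 31.15
eef_pos: [0.4371, -0.0098, 0.1331]
tcp_rot: [0.72, 0.694, 0.004, 0.011]
contact_force: [-1.2, -1.1, 5.0]
opening: 0.233
shift [ 0.02 -0.03  0.01] turn -0.04 rows>= 0.0 t 31.15 tcp [ 0.4371 -0.0098  0.1331] q [-0.25 -0.16  2.24 -0.01  1.04 -0.21]
toolz [ 0.0212 -0.0102 -0.9997] tooly [ 0.999 -0.038  0.022] F [-1.2 -1.1  5. ] open 0.233
```

View pics/s14.png

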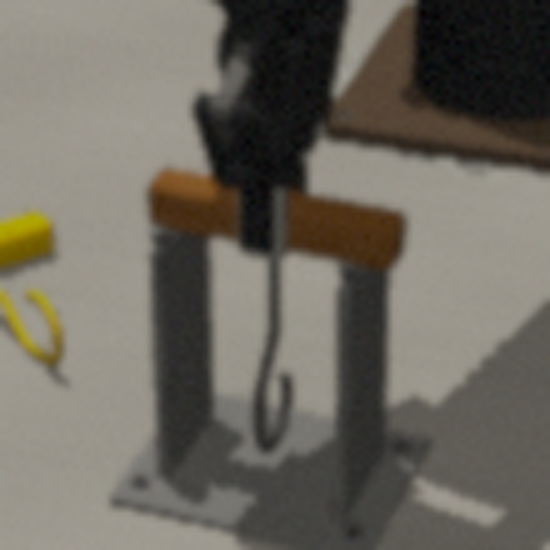

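The hook is seated, with about 5 N upward. Releasing and retreating straight up.

```bash
python3 -m creep '[0,0,0,0, 0,0,0,0, 0,0,0,0, 0,0,0,0, 0,0,0,0]' 60;  python3 -m creep '[0,0,-0.6,0, 0,0,-1.3,0, 0,0,-2.2,0, 0,0,-3.2,0, 0,0,-4.5,0, 0,0,-6,0, 0,0,-7.5,0, 0,0,-8.5,0, 0,0,-9,0, 0,0,-9,0]'; python3 go.py .3 -.45 .36 -60
```

```text
time: 31.62
eef_pos: [0.4354, -0.0093, 0.1306]
tcp_rot: [0.72, 0.694, 0.003, 0.009]
contact_force: [-0.3, -1.2, -0.7]
opening: 0.761
time: 32.45
eef_pos: [0.4327, -0.0076, 0.3592]
tcp_rot: [0.72, 0.694, 0.005, 0.012]
contact_force: [0.8, 0.2, -0.1]
opening: 0.768
shift [-17.89  -4.63   0.03] turn 11.57 rows>= 11.1 t 32.45 tcp [ 0.4327 -0.0076  0.3592] q [-0.25 -0.36  1.98 -0.    1.5  -0.21]
toolz [ 0.0239 -0.0109 -0.9997] tooly [ 0.999 -0.038  0.024] F [ 0.8  0.2 -0.1] open 0.768
```

Moving the arm aside so both cameras can see, then a final check.

```bash
python3 -m creep '[-13,-4.6,0,8, -13,-4.6,0,8, -13,-4.6,0,8, -13,-4.6,0,8, -13,-4.6,0,8, -13,-4.6,0,8, -13,-4.6,0,8, -13,-4.6,0,8, -13,-4.6,0,8, -13,-4.6,0,8, -13,-4.6,0,8, -13,-4.6,0,8]' |head -2; python3 lidc.py 15 .028; python3 lov.py 15 .5528 .2443 .018; python3 - <<'E'
from vis import *
d=np.load('ims15.npz')
t=d['top'].astype(int)
hm=(t[...,0]>t[...,2]*1.6)&(t[...,0]>60)&(t[...,1]<t[...,0]*.7);hm[:262]=0;hm[282:]=0;hm[:,:298]=0;hm[:,352:]=0
ys,xs=np.nonzero(hm)
W=np.array([onz('top',(x,y),.157) for x,y in zip(xs,ys)])
print(len(xs),W.mean(0),W[:,1].min(),W[:,1].max(),np.rad2deg(np.arctan(np.polyfit(W[:,1],W[:,0],1)[0])))
crop(d['scene'],275,190,110,110,5,'s15c.png')
E
```

```text
time: 33.45
eef_pos: [0.3047, -0.3264, 0.3553]
top 0.75 [225.3 231.1] [73.2 74.8] 4314 [0.5519 0.2445 0.028 ]
scene 0.92 [233.4 217.4] [30.2 62.4] 1469 [ 0.2426 -0.3769  0.028 ]
scene 0.81 [432.1 334.4] [64.8 99.1] 5060 [0.5639 0.2488 0.028 ]
bowl [ 0.3068 -0.3274  0.2639] F [-0.1 -0.8  0.5] t 33.65 q [-1.05 -0.32  1.95  0.01  1.49 -0.32] tilt [ 0.01815837 -0.00946143 -0.99979036]
409 [ 0.43592931 -0.00946944  0.157     ] -0.0658930356350888 0.048779063684290386 2.028504174039311
```

View pics/t15.png

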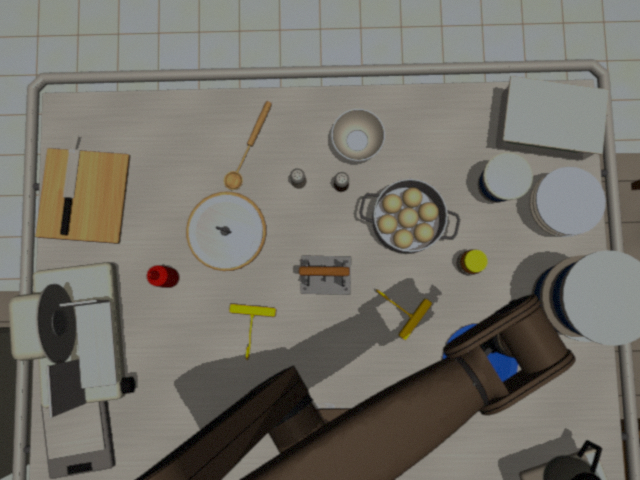

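View pics/s15.png

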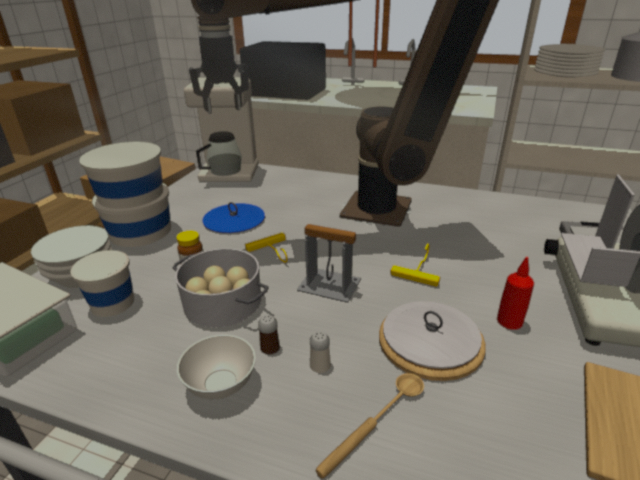

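View pics/lov15.png

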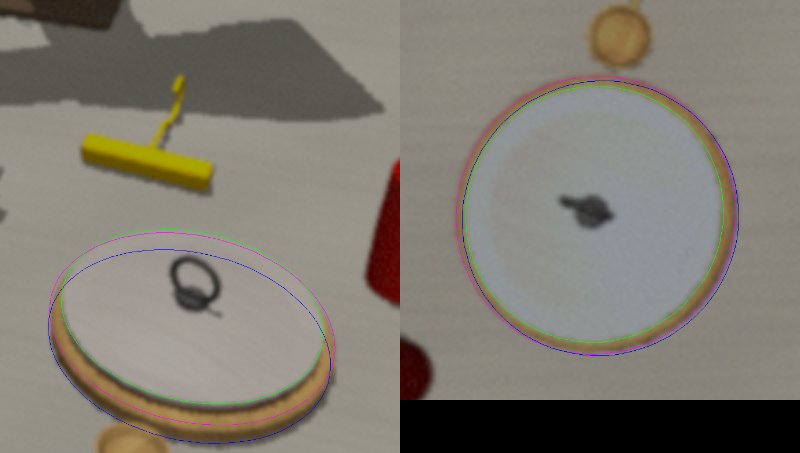

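View pics/s15c.png

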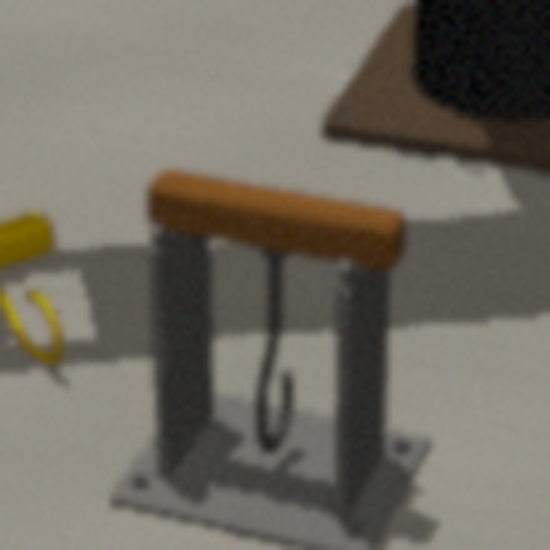

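The lid sits on the trivet at about (226,231) in the top view, with both rims concentric. The hook hangs in its cradle at about (323,271), and its handle is within about 1–2 mm of where it started. The pot and bystanders haven't moved. Handing in.

```bash
python3 -m creep '[0,0,0,0, 0,0,0,0]'|head -2; python3 -c "
from plant import ctrl
print(ctrl.sign_off())"
```

```text
time: 33.82
eef_pos: [0.3048, -0.3271, 0.3568]
the job is handed in; nothing more can be done
None
```

The lid is on the trivet, the hook is back in its cradle, and I handed the job in at 33.8 s of the 69 s allowed.

**How it was done:** I took the hook by its handle and leaned it about 37°. Moves can only shift and turn the tool, so I got the lean by pulling against the arm's outer reach limit in single-row moves. I passed the hook through the ring, lifted the lid, lowered it onto the trivet, then backed the hook out the same way. I stood it upright again at the inner reach limit and set it in the cradle. The hook stayed leaned while carrying the lid and was not turned upright in the ring.

**Last checks:**
- **Lid:** about 2 mm from the trivet's centre, judged from the top camera. The scene camera's outline centre came out about 11 mm off in x. The same offset appeared for the bare trivet (22 mm), so I put it down to that outline being biased; drawn over the scene picture, the lid circle fits.
- **Hook:** the handle is within 1–2 mm of where it started, at the same angle, hanging upright with the tip towards the robot.
- **Other objects:** the pot, bystanders and look-alikes look unmoved in both views. The stretch of table under the arm was partly hidden from the top.
- **Forces:** wrist force was under about 5 N while threading, carrying and seating. The highest reading was about 20 N, against a joint stop in free air.

**One doubt:** while standing the hook upright I sent a pull in the wrong direction, and joint 3 briefly read 2.485 rad against its stated limit of 2.48. I backed off at once. If the limit is applied exactly, that could count against the job.

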